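# Set a knitting-machine head with the gauge spacer

## Robot

A 6-joint arm with a two-finger parallel gripper is mounted at the origin on the work surface. World frame = base frame: x ahead of the robot, y to its left, z up, the work surface at z = 0. Lengths are in m, angles in rad, forces in N, time in s.
With the tool pointing down it reaches from about 0.275 to 0.875 m from the base axis. Payload 12.5 kg.
Tool frame: the origin (TCP) lies between the finger pads; the fingertips stand 25 mm ahead of it and the grasp point (between the pads) lies 6 mm ahead of it (finger_overhang is the distance from the TCP to the fingertips, in m); z points along the fingers, y is the direction in which the jaws open and shut (so a half turn about z gives the same grasp; the last joint's range is limited). The gripper opens to 85 mm and grips with 20 to 120 N. Pads are 22 mm wide; open, the fingers measure 114 mm over their backs; the gripper's body (76 mm by 85 mm) begins 54 mm behind the grasp point. The pads swing forward as they close: fully open they stand 13 mm farther back than shut.
Start: joints at [-1.196, 0.351, 1.652, -0, 1.139, -0.085], TCP at [0.244, -0.493, 0.233] pointing down, gripper open.
Joint ranges: [-2.75, 2.75], [-0.79, 2.1], [0.01, 2.65], [-1.57, 4.71], [0.07, 3.14], [-2.87, 2.87]. Speed limits (rad/s): [2.22, 2.22, 2.79, 3.14, 3.14, 3.14].

## Interface

Orientations are given as a rotation vector (axis times angle).
In Python, from bench import * gives the robot as it stands. The module is installed in compiled form; this text tells all that it offers.
- The arm moves only by the tool step_arm, never from a script. Its argument "increments" is one flat list of numbers, 6 for each row, row after row: the shift along the tool's x, y, z in mm, then the turn, a rotation vector about the tool's x, y, z in rad. A call has 1 to 5 rows; each row shifts and turns the pose as measured when the row begins, along the tool's axes as they then stand; what a row does not reach is not made up. A row lasts 1/8 s, in which the tool goes at most 62.5 mm and 10.7 degrees, less where a joint would pass 70% of its speed; a pose out of reach is approached as far as the arm can. A call with a gripper value outside its range is refused whole. "claw" is the opening, from -1 (shut) to 1 (fully open), set as the call begins (left out, the last holds). The fingers move at their own pace and stop on an object; "grip_force" is the grip in N (left out, the last holds). Time passes only in rows, so rows that do not move let the fingers close. It gives the time, the measured TCP pose, the force and the opening at its end, in the units of the state.
- get_obs(): the state, without advancing time (a new reading comes with each control period).
- snapshot(name): name is "scene" or "top" or "wrist"; returns a dict with "image" (400x640x3 uint8, blue, green, red), "vfov" (degrees; the focal length in pixels is half the picture's height over the tangent of half this angle, whatever the lens; pixels are square), "cx", "cy" (the principal point, pixels), "extrinsics" (4x4, takes a point from camera to world coordinates). Camera axes: x right, y up, looking along -z (the intrinsics and any distortion apply to the point x, -y, -z); pixel columns grow to the right and rows downward; lengths in m; the calibration is good to about 2 mm. The wrist camera is an equidistant fisheye: a pixel r from the principal point sees the ray r / f radians off the axis. A picture is of the moment at which its call begins. There is no depth.
- close_job(): hands the job in, once; it reports no verdict.
Trained networks look in the newest picture that a camera, given by its name, has taken for a name from the list of things; names that differ only in an ending like _2 or _b are one class to them, and where a whole thing is asked for, a point or a joint stands for the part that bears it (a point fixed in the world has none). Each returns a list of dicts, best first, with "conf" (0 to 1); they miss things now and then, are a little off and sometimes report something else, mostly with a low value. They report only what shows in the picture. A call takes as long as a camera call. They do not tell look-alikes from the thing itself.
- silhouettes(query, camera): "region" (400x640 bool, what is visible of it) and "rect" ([left, top, right, bottom] in pixels, round what is visible of it).
- place_of(query, camera): "location" ([column, row] in pixels: a listed point, or the origin of a listed thing).
The state is a dict: "t": time; "q": joint angles; "joint_vel": joint speeds; "effort": joint torques, N m; "ee_pos": TCP position; "tool_rot": TCP orientation; "force": force on the tool from outside, world axes, zero at the start; "torque": the same for the moment, N m; "opening": finger opening in m.
Only numpy, scipy, OpenCV 4.12 (cv2) and the standard library are available. Lean on these libraries where they do the work, as an engineer would, in place of code of your own. Each camera call takes 0.05 s, during which the arm holds its last target.

## Task

Take the tall aluminium spacer and slide it down into the one setting head whose gap is wide enough for it, fully home on the gap's floor and about midway along the gap, and let go of it; do not force it on the other two heads or move their plates, and leave the other things on the bench alone. Then push that head's sliding plate towards its fence until the spacer is pinched flush between plate and fence, and finish while still holding the plate firmly pressed (about 10 N), not touching the spacer.

Things in the scene. Friction and masses are not known exactly. Their poses are not given: they have to be found in the camera images.
- spacer_mid (a point): The spacer: plain tall aluminium gauge block, 16 thick (its x) x 44 wide (its y) x 80 high (its z), about 0.15 kg, standing upright on the bench. This point is its centre, 40 mm above its foot. When seated on the floor of a gap its upper 46 mm stand clear above the head, free to grip (across the 44 mm or the 16 mm).
- head_1: Setting head 1 of three alike, fixed. Origin: centre of the underside of its dark base, 130 (x) x 80 (y) x 8 mm high; z up, +x from sliding plate to fence. Gap between plate and fence: open above and at the ends, floor at z = 8, walls' tops at z = 42, 60 long in y; its fence side lies at x = +30, and at the start it is 10 mm wide: too narrow for the spacer.
- fence_1: The fixed fence of head 1: aluminium block 20 (x) x 60 (y) x 34 high. Origin: centre of its underside, 40 mm along +x and 8 up from the head's origin; its inner face is 10 mm on the -x side.
- plate_1: Sliding plate of head 1: aluminium, 50 (x) x 60 (y) x 34 mm high, axes as its head. Origin: centre of its underside, at x = -5, z = 8 in the head at the start. Flat push face 25 mm to -x of it. It slides only along +x, to the fence, at most 6 mm; a spring (2 N, plus 0.2 N per mm) returns it when let go.
- head_2: Setting head 2 of three alike, fixed. Origin: centre of the underside of its dark base, 130 (x) x 80 (y) x 8 mm high; z up, +x from sliding plate to fence. Gap between plate and fence: open above and at the ends, floor at z = 8, walls' tops at z = 42, 60 long in y; its fence side lies at x = +30, and at the start it is 22 mm wide: wide enough for the spacer.
- fence_2: The fixed fence of head 2: aluminium block 20 (x) x 60 (y) x 34 high. Origin: centre of its underside, 40 mm along +x and 8 up from the head's origin; its inner face is 10 mm on the -x side.
- plate_2: Sliding plate of head 2: aluminium, 50 (x) x 60 (y) x 34 mm high, axes as its head. Origin: centre of its underside, at x = -17, z = 8 in the head at the start. Flat push face 25 mm to -x of it. It slides only along +x, to the fence, at most 18 mm; a spring (2 N, plus 0.2 N per mm) returns it when let go.
- head_3: Setting head 3 of three alike, fixed. Origin: centre of the underside of its dark base, 130 (x) x 80 (y) x 8 mm high; z up, +x from sliding plate to fence. Gap between plate and fence: open above and at the ends, floor at z = 8, walls' tops at z = 42, 60 long in y; its fence side lies at x = +30, and at the start it is 13 mm wide: too narrow for the spacer.
- fence_3: The fixed fence of head 3: aluminium block 20 (x) x 60 (y) x 34 high. Origin: centre of its underside, 40 mm along +x and 8 up from the head's origin; its inner face is 10 mm on the -x side.
- plate_3: Sliding plate of head 3: aluminium, 50 (x) x 60 (y) x 34 mm high, axes as its head. Origin: centre of its underside, at x = -8, z = 8 in the head at the start. Flat push face 25 mm to -x of it. It slides only along +x, to the fence, at most 9 mm; a spring (2 N, plus 0.2 N per mm) returns it when let go.
- stub_block: Bystander, to be left alone: low aluminium block, 36 x 44 x 30 high, not the spacer. Origin at its underside, centre.
- driver: Bystander, to be left alone: screwdriver lying on the bench. Origin at its underside (lying along its x).
- spanner: Bystander, to be left alone: spanner lying on the bench. Origin at its underside (lying along its x).
- cone_a: Bystander, to be left alone: cone of black yarn, 128 across, 172 high. Origin at its underside, centre.
- cone_b: Bystander, to be left alone: cone of dark grey yarn, 128 across, 172 high. Origin at its underside, centre.
- tube: Bystander, to be left alone: empty cardboard tube, 48 across at the foot, 100 high. Origin at its underside, centre.
- oil: Bystander, to be left alone: small oil bottle, 38 across, 75 high. Origin at its underside, centre.
Mind the look-alikes: they are no part of the job. Leave any pink look-alike of the part that bears spacer_mid alone. Leave any pink look-alike of the head_2 alone.

How it is judged:
On the way:
1. the spacer stands home in the wide gap, let go (z of spacer_mid in the frame of head_2 between 0.045 and 0.051 m and y of spacer_mid in the frame of head_2 between -0.01 and 0.01 m and x of spacer_mid in the frame of head_2 between 0.012 and 0.026 m and angle between the z axis of spacer_mid and the z axis of head_2, either way round below 0.12 rad and contact force between each of the fingers, the arm and spacer below 0.3 N and contact force between spacer and head_2 above 0.3 N), for 0.2 s.
At the end, for the whole second after the job is handed in: Plate of the wide head pressed with over 4 N; spacer untouched, upright on the gap floor (3 mm), within 10 mm of midway, square within 0.06 rad, pinched with over 2 N on each face, the plate 16 mm (within 2) from the fence (z of spacer_mid in the frame of head_2 between 0.045 and 0.051 m and y of spacer_mid in the frame of head_2 between -0.01 and 0.01 m and x of spacer_mid in the frame of head_2 between 0.012 and 0.026 m and angle between the z axis of spacer_mid and the z axis of head_2, either way round below 0.12 rad and contact force between each of the fingers, the arm and spacer below 0.3 N and angle between the x axis of spacer_mid and the x axis of head_2, either way round below 0.06 rad and x of plate_2 in the frame of head_2 between -0.013 and -0.0095 m and contact force between spacer and plate_2 above 2 N and contact force between spacer and fence_2 above 2 N and contact force between any of the fingers, the arm and plate_2 above 4 N); the arm keeps its last pose, push and grip.
It fails at once if the plate of a narrow head is moved by more than 3 mm (distance of any of plate_1, plate_3 from where it was at the start of the episode above 0.003 m).
It fails at once if the spacer is forced on a narrow head (more than 8 N) (contact force between spacer and head_1 above 8 N or contact force between spacer and head_3 above 8 N).
It fails at once if a bystander is moved by more than 20 mm (distance of any of stub_block, driver, spanner, cone_a, cone_b, tube, oil from where it was at the start of the episode above 0.02 m).
It also fails if it takes over 45 s, if anything falls off the work surface, if the arm or the gripper's body presses on something with over 40 N, if the wrist force passes 120 N, or if a joint passes its speed limit or range.

## Working session

There is one attempt and no reset: what is moved stays moved. The work goes in short steps, Python scripts to look and compute and a tool call to move; the robot and the scene stay as the last step left them, time stands still between calls to the robot, and variables do not carry over. Pictures are saved under pics/ and viewed, and the job is handed in when it is done.

Besides the shell and the picture viewer there is one more tool, called by a JSON object that holds its "api" and its "payload". step_arm: Moves the arm, as the interface text tells. Its arguments: {"type":"object","properties":{"increments":{"type":"array","items":{"type":"number"}},"claw":{"type":"number"},"grip_force":{"type":"number"}},"required":["increments"]}

```bash
mkdir -p pics; python3 - <<'E'
from bench import *
import cv2
o=get_obs(); print(o)
for n in ["scene","top","wrist"]:
    s=snapshot(n); cv2.imwrite(f"pics/{n}0.png",s["image"]); print(n,s["vfov"],s["cx"],s["cy"],s["extrinsics"].round(4).tolist() if hasattr(s["extrinsics"],'round') else s["extrinsics"], [k for k in s])
E
```

```text
{'t': 0.0, 'q': array([-1.19559167e+00,  3.51238615e-01,  1.65243607e+00, -2.66312638e-05,
        1.13910379e+00, -8.45880423e-02]), 'joint_vel': array([ 3.40558807e-04, -1.61950533e-03,  1.38490394e-03, -4.47903602e-05,
        6.12959393e-04,  1.10579180e-03]), 'effort': array([-1.13163518e-03, -5.06105161e+01, -2.91408455e+01, -1.41748296e-04,
        4.55036803e-03,  7.70146357e-06]), 'ee_pos': array([ 0.243969  , -0.49255476,  0.23295257]), 'tool_rot': array([-3.05779436e+00, -7.15645941e-01,  3.07180759e-04]), 'force': array([-0.53484028,  0.05432028, -0.38351996]), 'torque': array([ 0.01546939, -0.03771838, -0.04879732]), 'opening': 0.08558318308540841}
scene 48.65721416268796 318.4353489652017 202.3533626411351 [[0.8184, -0.4676, 0.3341, 0.9429], [0.5746, 0.6755, -0.462, -0.5381], [-0.0096, 0.5701, 0.8215, 1.0127], [0.0, 0.0, 0.0, 1.0]] ['image', 'vfov', 'cx', 'cy', 'extrinsics']
top 43.24824546807637 327.4801618272011 200.33822065852897 [[-0.0174, 0.9935, -0.1125, 0.4135], [-0.9998, -0.0168, 0.0063, 0.0014], [0.0044, 0.1126, 0.9936, 1.456], [0.0, 0.0, 0.0, 1.0]] ['image', 'vfov', 'cx', 'cy', 'extrinsics']
wrist 65.70646984690485 317.25161510009025 200.98070578629194 [[0.4434, 0.8583, 0.2585, 0.3107], [-0.8963, 0.4245, 0.1281, -0.4589], [0.0002, -0.2884, 0.9575, 0.3734], [0.0, 0.0, 0.0, 1.0]] ['image', 'vfov', 'cx', 'cy', 'extrinsics']
```

View pics/scene0.png

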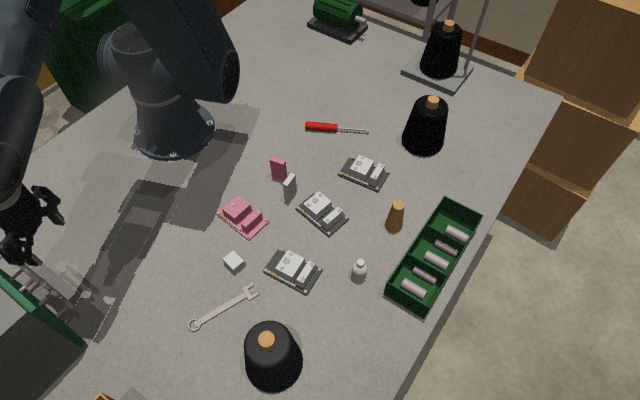

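View pics/top0.png

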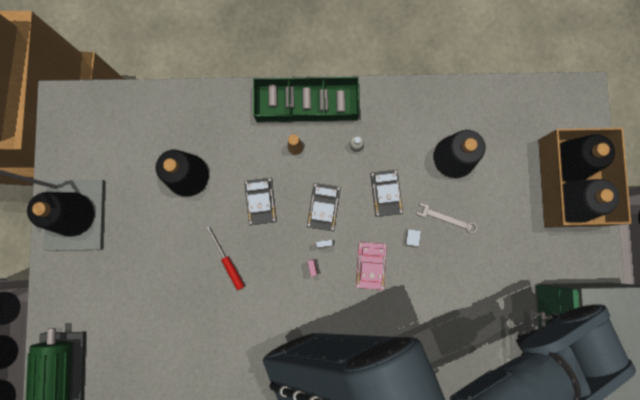

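View pics/wrist0.png

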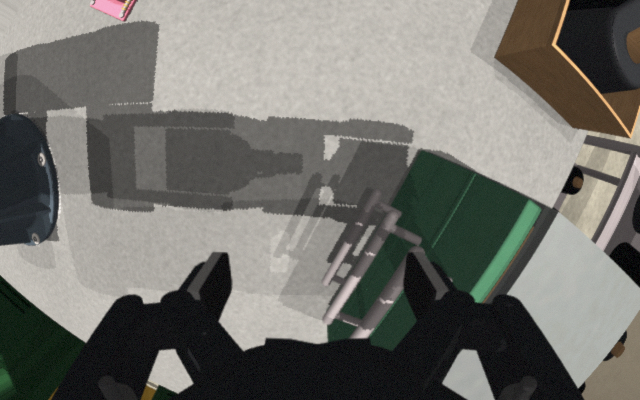

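The scene shows three grey heads, a pink head, a grey spacer next to a pink look-alike, and the stub block. In the top view the spacer is at about (323,244), and the heads are at (260,200), (323,207) and (386,193). I'll zoom in and run the detectors.

```bash
cat > h.py <<'E'
import numpy as np, cv2
from scipy.spatial.transform import Rotation as R
def K(s): 
    f=200/np.tan(np.radians(s["vfov"])/2); return f,s["cx"],s["cy"]
def ray(s,px,fish=False):
    f,cx,cy=K(s); T=np.array(s["extrinsics"])
    x=(px[0]-cx);y=(px[1]-cy)
    if fish:
        r=np.hypot(x,y); th=r/f; d=np.array([np.sin(th)*x/r,-np.sin(th)*y/r,-np.cos(th)])
    else: d=np.array([x/f,-y/f,-1])
    return T[:3,3],T[:3,:3]@d
def at_z(s,px,z,fish=False):
    o,d=ray(s,px,fish); return o+d*(z-o[2])/d[2]
def proj(s,P,fish=False):
    f,cx,cy=K(s); T=np.array(s["extrinsics"]); p=(np.asarray(P)-T[:3,3])@T[:3,:3]
    x,y,z=p[...,0],-p[...,1],-p[...,2]
    if fish:
        rr=np.hypot(x,y); th=np.arctan2(rr,z); return np.stack([cx+f*th*x/rr,cy+f*th*y/rr],-1)
    return np.stack([cx+f*x/z,cy+f*y/z],-1)
E
python3 - <<'E'
from bench import *
from h import *
for n in ["top","scene"]:
    s=snapshot(n)
    im=s["image"]
    c=im[130:300,190:490] if n=="top" else im[110:300,180:440]
    cv2.imwrite(f"pics/{n}c.png",cv2.resize(c,None,fx=2.6,fy=2.6,interpolation=cv2.INTER_CUBIC))
    for q,z in [("spacer_mid",.04),("head_1",0),("plate_1",.008),("fence_1",.008)]:
        for r in place_of(q,n):
            print(n,q,round(r["conf"],2),np.round(r["location"],1),at_z(s,r["location"],z).round(4))
E
```

```text
top spacer_mid 0.48 [325.5 244. ] [4.51e-01 1.00e-04 4.00e-02]
top spacer_mid 0.46 [310.5 269.2] [0.3818 0.043  0.04  ]
top head_1 0.97 [258.7 199.4] [0.5844 0.1917 0.    ]
top head_1 0.85 [321.3 204.3] [0.567  0.0103 0.    ]
top head_1 0.69 [383.4 191.9] [ 0.6002 -0.1711  0.    ]
top head_1 0.65 [372.1 263.4] [ 0.3943 -0.1325  0.    ]
top plate_1 0.93 [387.5 195.8] [ 0.5876 -0.1817  0.008 ]
top plate_1 0.93 [367.1 273.8] [ 0.3654 -0.1168  0.008 ]
top plate_1 0.89 [259.8 202.8] [0.5735 0.1875 0.008 ]
top plate_1 0.66 [322.5 213.4] [0.5398 0.0072 0.008 ]
top plate_1 0.51 [190.1 176.9] [0.6525 0.3894 0.008 ]
top plate_1 0.2 [444.3 217. ] [ 0.5234 -0.3434  0.008 ]
top fence_1 0.62 [373.5 250.2] [ 0.4318 -0.1368  0.008 ]
top fence_1 0.6 [258.8 187.5] [0.6181 0.1903 0.008 ]
top fence_1 0.55 [324.3 193.1] [0.5986 0.001  0.008 ]
scene spacer_mid 0.58 [291.7 186.8] [0.4571 0.0097 0.04  ]
scene spacer_mid 0.52 [279.9 167.1] [0.3876 0.0463 0.04  ]
scene head_1 0.96 [323.  212.5] [0.5609 0.0108 0.    ]
scene head_1 0.77 [242.9 219.9] [ 0.3957 -0.1329  0.    ]
scene head_1 0.76 [361.5 171.7] [0.5719 0.1924 0.    ]
scene head_1 0.75 [290.8 271.3] [ 0.5953 -0.181   0.    ]
scene plate_1 0.95 [318.7 210.1] [0.5497 0.0063 0.008 ]
scene plate_1 0.89 [361.3 174.3] [0.5795 0.1781 0.008 ]
scene plate_1 0.88 [292.4 270.6] [ 0.6001 -0.18    0.008 ]
scene plate_1 0.6 [237.5 213.7] [ 0.3748 -0.1292  0.008 ]
scene plate_1 0.3 [356.7 277.9] [ 0.7425 -0.1051  0.008 ]
scene fence_1 0.86 [250.1 223.1] [ 0.4226 -0.1328  0.008 ]
scene fence_1 0.7 [304.6 277.2] [ 0.6358 -0.1771  0.008 ]
scene fence_1 0.66 [332.8 219.5] [0.5984 0.003  0.008 ]
scene fence_1 0.56 [374.4 177.2] [0.616  0.1905 0.008 ]
```

View pics/topc.png

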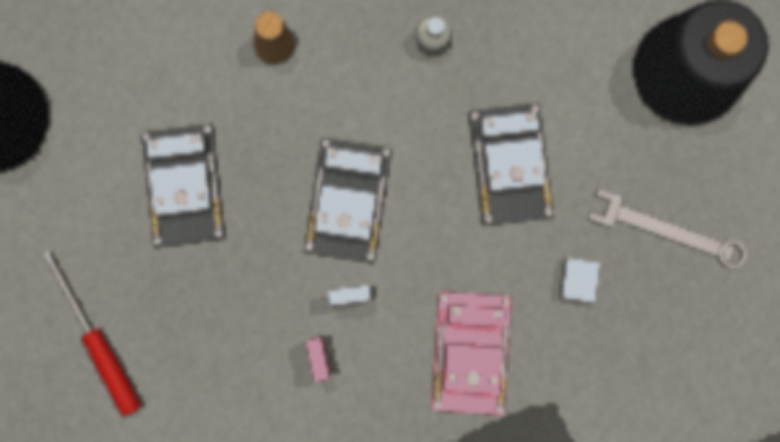

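View pics/scenec.png

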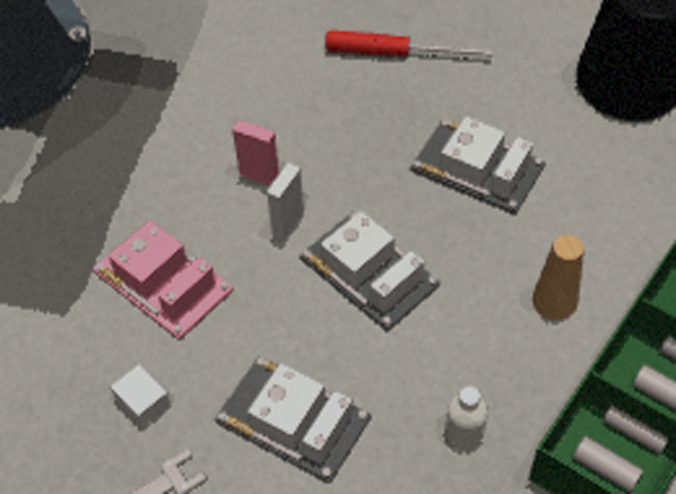

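```bash
cat >> h.py <<'E'
def tgt_rot(yaw):
    # tool down, tool y axis at world angle yaw
    y=np.array([np.cos(yaw),np.sin(yaw),0]); z=np.array([0,0,-1.]); x=np.cross(y,z)
    return R.from_matrix(np.stack([x,y,z],1))
def plan(o,pos,yaw,n=None,maxd=60,maxa=10):
    """rows to go straight to pos with tool y at world yaw (either way round, nearest)"""
    R0=R.from_rotvec(o["tool_rot"]); p0=np.array(o["ee_pos"])
    c=[tgt_rot(yaw),tgt_rot(yaw+np.pi)]
    Rt=min(c,key=lambda r:(R0.inv()*r).magnitude())
    d=R0.inv()*Rt; a=d.magnitude(); D=np.linalg.norm(np.array(pos)-p0)
    if n is None: n=max(1,int(np.ceil(max(D*1000/maxd,np.degrees(a)/maxa))))
    rows=[]
    Rc=R0; st=(np.array(pos)-p0)/n; rv=d.as_rotvec()/n
    for i in range(n):
        rows.append(np.r_[(Rc.inv().apply(st))*1000,rv]); Rc=Rc*R.from_rotvec(rv)
    print("dist",D.round(4),"ang",np.degrees(a).round(1),"n",n)
    for i in range(0,n,5): print(", ".join(f"{v:.1f}" if j%6<3 else f"{v:.4f}" for j,v in enumerate(np.concatenate(rows[i:i+5]))))
E
python3 - <<'E'
from bench import *
from h import *
o=get_obs(); M=R.from_rotvec(o["tool_rot"]).as_matrix(); print(M.round(3))
s=snapshot("wrist"); T=np.array(s["extrinsics"])
print("cam in tool",(M.T@(T[:3,3]-o["ee_pos"])).round(4),(M.T@T[:3,:3]).round(3))
# joint6 check: yaw now
print(np.degrees(np.arctan2(M[1,1],M[0,1])))
plan(o,[0.44,0.0,0.22],np.radians(98))
E
```

```text
[[ 0.896  0.444 -0.   ]
 [ 0.444 -0.896  0.   ]
 [-0.    -0.    -1.   ]]
cam in tool [ 0.0748 -0.0008 -0.1404] [[-0.     0.957  0.289]
 [ 1.     0.001 -0.001]
 [-0.001  0.289 -0.957]]
-63.655251907966914
dist 0.5305 ang 18.3 n 9
43.8, -39.4, 1.5, -0.0000, 0.0000, 0.0356, 42.4, -40.9, 1.5, -0.0000, 0.0000, 0.0356, 40.9, -42.4, 1.5, -0.0000, 0.0000, 0.0356, 39.4, -43.9, 1.5, -0.0000, 0.0000, 0.0356, 37.8, -45.2, 1.5, -0.0000, 0.0000, 0.0356
36.1, -46.5, 1.5, -0.0000, 0.0000, 0.0356, 34.5, -47.8, 1.5, -0.0000, 0.0000, 0.0356, 32.7, -49.0, 1.5, -0.0000, 0.0000, 0.0356, 31.0, -50.1, 1.5, -0.0000, 0.0000, 0.0356
```

{"api": "step_arm", "payload": {"increments": [43.8,-39.4,1.5,0,0,0.0356,42.4,-40.9,1.5,0,0,0.0356,40.9,-42.4,1.5,0,0,0.0356,39.4,-43.9,1.5,0,0,0.0356,37.8,-45.2,1.5,0,0,0.0356]}}

```text
t: 1.32
ee_pos: [0.3556, -0.2148, 0.2258]
tool_rot: [3.111, 0.423, 0.003]
force: [1.4, -0.3, -0.2]
opening: 0.0854
```

{"api": "step_arm", "payload": {"increments": [36.1,-46.5,1.5,0,0,0.0356,34.5,-47.8,1.5,0,0,0.0356,32.7,-49.0,1.5,0,0,0.0356,31.0,-50.1,1.5,0,0,0.0356], "claw": 1}}

```text
t: 1.82
ee_pos: [0.4479, 0.0104, 0.2206]
tool_rot: [3.132, 0.192, 0.009]
force: [1.2, 0.2, -0.4]
opening: 0.0857
```

```bash
python3 - <<'E'
from bench import *
from h import *
o=get_obs(); print(o["t"],o["ee_pos"],o["joint_vel"].round(3),o["q"].round(3))
s=snapshot("wrist"); np.save("w1.npy",s,allow_pickle=True)
o=get_obs(); print(o["ee_pos"],R.from_rotvec(o["tool_rot"]).as_matrix().round(3).tolist())
im=s["image"]; cv2.imwrite("pics/w1.png",im)
for q,z in [("spacer_mid",.04),("head_1",0),("plate_1",.008),("fence_1",.008)]:
    for r in place_of(q,"wrist"):
        print(q,round(r["conf"],2),np.round(r["location"],1),at_z(s,r["location"],z,True).round(4))
E
```

```text
1.825 [0.44791748 0.01037852 0.2206242 ] [ 1.087  0.332 -0.377 -0.006  0.033  1.377] [-0.079  0.177  1.92  -0.003  1.039  1.371]
[0.44953721 0.01556421 0.22056495] [[0.992, 0.123, 0.007], [0.123, -0.992, -0.001], [0.007, 0.002, -1.0]]
spacer_mid 0.97 [324.  177.4] [0.4537 0.004  0.04  ]
spacer_mid 0.86 [285.8 230.4] [0.3886 0.0387 0.04  ]
spacer_mid 0.17 [181.6  21.6] [0.6119 0.1798 0.04  ]
head_1 0.81 [480.  82.] [ 0.5951 -0.1784  0.    ]
head_1 0.78 [411.6 231.2] [ 0.3893 -0.1206  0.    ]
head_1 0.71 [334.7  78.5] [0.5628 0.0042 0.    ]
head_1 0.68 [324.1 178.1] [0.4445 0.0016 0.    ]
head_1 0.67 [186.2  52.1] [0.583  0.1869 0.    ]
plate_1 0.89 [481.3  81.1] [ 0.5951 -0.1757  0.008 ]
plate_1 0.79 [412.7 245.6] [ 0.3725 -0.1237  0.008 ]
plate_1 0.69 [181.7  58.4] [0.5738 0.1882 0.008 ]
plate_1 0.59 [327.9  94.4] [0.5427 0.0099 0.008 ]
fence_1 0.87 [483.6  46.4] [ 0.6409 -0.1741  0.008 ]
fence_1 0.87 [183.1  23. ] [0.619  0.1932 0.008 ]
fence_1 0.75 [344.2  46.3] [ 0.6009 -0.0014  0.008 ]
fence_1 0.6 [428.3 204.3] [ 0.4299 -0.1317  0.008 ]
```

View pics/w1.png

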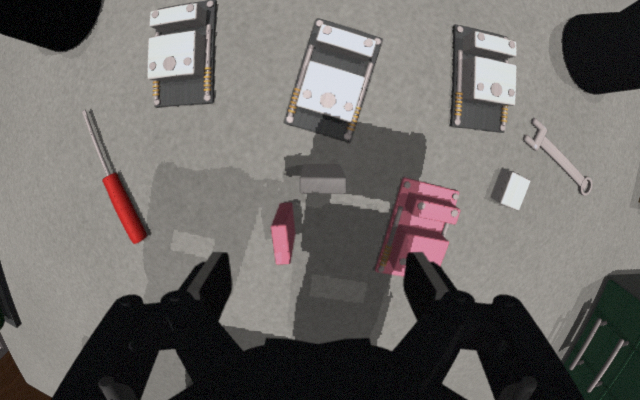

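The wrist view shows the grey spacer at (324,177), the wide head at (333,80) and the pink decoys at (285,232) and (418,225). Next I'll fit models to the silhouettes.

```bash
cat >> h.py <<'E'
from scipy.optimize import minimize
def box(x0,x1,y0,y1,z0,z1): return np.array([[x,y,z] for x in(x0,x1) for y in(y0,y1) for z in(z0,z1)],float)/1000
SP=[box(-8,8,-22,22,0,80)]
def HEAD(px=-17): return [box(-65,65,-40,40,0,8),box(30,50,-30,30,8,42),box(px-25,px+25,-30,30,8,42)]
def render(s,boxes,p,fish,up=4,win=None):
    c,sn=np.cos(p[2]),np.sin(p[2]); m=np.zeros((400*up,640*up),np.uint8)
    for b in boxes:
        w=b.copy(); w[:,0]=p[0]+c*b[:,0]-sn*b[:,1]; w[:,1]=p[1]+sn*b[:,0]+c*b[:,1]
        q=(proj(s,w,fish)+0.5)*up
        cv2.fillConvexPoly(m,cv2.convexHull(q.astype(np.float32)).astype(np.int32),255)
    return cv2.resize(m,(640,400),interpolation=cv2.INTER_AREA)/255.
def fit(s,boxes,region,p0,fish):
    g=region.astype(float)
    def cost(v):
        p=p0+v*np.array([.01,.01,.1]); m=render(s,boxes,p,fish); return np.abs(m-g).sum()/g.sum()
    best=min((minimize(cost,v0,method="Nelder-Mead",options=dict(initial_simplex=np.array(v0)+np.array([[0,0,0],[.6,0,0],[0,.6,0],[0,0,.8]]),maxfev=120)) for v0 in ([0,0,0],[.3,-.3,-.8])),key=lambda r:r.fun)
    return p0+best.x*np.array([.01,.01,.1]),best.fun
E
cat > meas.py <<'E'
import sys
from bench import *
from h import *
def run(tag,cams,sp0=(0.4537,0.004,0.12),hd0=(0.563,0.005,-0.13)):
    for n in cams:
        s=snapshot(n); np.save(f"{tag}_{n}.npy",s,allow_pickle=True)
        fish=n=="wrist"; cv2.imwrite(f"pics/{tag}_{n}.png",s["image"])
        for q,boxes,p0 in (("spacer_mid",SP,sp0),("head_2",HEAD(),hd0)):
            if p0 is None: continue
            pz=proj(s,np.array([p0[0],p0[1],.02]),fish)
            c=[r for r in silhouettes(q,n)]
            c=[r for r in c if r["region"].any() and np.hypot(*(np.argwhere(r["region"]).mean(0)[::-1]-pz))<30]
            for r in c[:2]:
                p,f=fit(s,boxes,r["region"],np.array(p0),fish)
                print(n,q,round(r["conf"],2),int(r["region"].sum()),p.round(4),"err",round(f,3))
E
python3 -c "
from meas import *
run('m1',['wrist','top','scene'])
o=get_obs(); print(o['t'],o['ee_pos'],o['tool_rot'])"
```

```text
wrist spacer_mid 0.89 1322 [0.4541 0.0065 0.096 ] err 0.059
wrist head_2 0.55 7824 [ 0.5618  0.0063 -0.1712] err 0.017
top head_2 0.93 948 [ 0.5671  0.0037 -0.1716] err 0.351
scene spacer_mid 0.65 323 [ 0.3891  0.0374 -1.4896] err 0.128
scene spacer_mid 0.51 276 [0.4538 0.0048 0.2023] err 0.159
scene head_2 0.71 1221 [ 0.5607  0.0037 -0.2095] err 0.084
2.525 [0.44726106 0.00797701 0.22037428] [3.13221983 0.19228777 0.00725177]
```

```bash
python3 - <<'E'
from bench import *
from h import *
o=get_obs()
plan(o,[0.454,0.006,0.13],np.radians(95.5))
E
```

```text
dist 0.0906 ang 1.6 n 2
3.0, 1.2, 45.2, 0.0018, -0.0022, 0.0133, 3.1, 1.3, 45.2, 0.0018, -0.0022, 0.0133
```

{"api": "step_arm", "payload": {"increments": [3,1.2,45,0.0018,-0.0022,0.0133,3,1.3,45,0.0018,-0.0022,0.0133,0,0,0,0,0,0]}}

```text
t: 2.9
ee_pos: [0.4549, 0.0054, 0.1295]
tool_rot: [3.138, 0.149, 0.004]
force: [0.8, -0.6, 0.4]
opening: 0.0852
```

```bash
python3 - <<'E'
from meas import *
run('m2',['wrist'],(0.454,0.006,.096),(0.562,0.006,-.17))
o=get_obs(); print(o['t'],o['ee_pos'],o['joint_vel'].round(3))
plan(o,[0.454,0.006,0.071],np.radians(95.5))
E
```

```text
wrist spacer_mid 0.72 3090 [0.4543 0.0063 0.1266] err 0.051
wrist head_2 0.67 13684 [ 0.5623  0.0064 -0.1698] err 0.016
3.05 [0.45700183 0.00533798 0.13279115] [ 0.    -0.014 -0.002 -0.001 -0.007  0.001]
dist 0.0619 ang 0.6 n 2
-1.8, -0.5, 30.9, 0.0009, -0.0048, -0.0005, -1.6, -0.5, 30.9, 0.0009, -0.0048, -0.0005
```

View pics/m2_wrist.png

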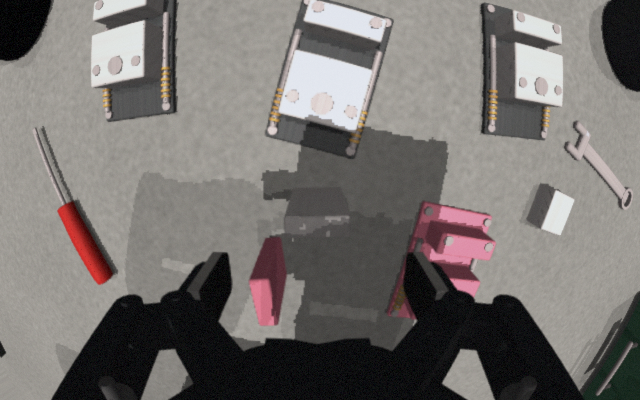

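{"api": "step_arm", "payload": {"increments": [-2,-0.5,31,0.001,-0.004,-0.02,-2,-0.5,31,0.001,-0.004,0,0,0,0,0,0,0]}}

```text
t: 3.42
ee_pos: [0.457, 0.0057, 0.0752]
tool_rot: [3.135, 0.183, 0.018]
force: [0.0, 0.7, -0.1]
opening: 0.0854
```

{"api": "step_arm", "payload": {"increments": [0,0,0,0,0,0]}}

```text
t: 3.55
ee_pos: [0.4581, 0.0056, 0.0769]
tool_rot: [3.134, 0.183, 0.022]
force: [0.5, -0.1, 0.2]
opening: 0.0856
```

```bash
python3 - <<'E'
from bench import *
from h import *
s=snapshot("wrist"); cv2.imwrite("pics/w3.png",s["image"])
o=get_obs(); print(o['t'],o['ee_pos'],o['force'].round(2),o['opening'])
plan(o,[0.4543,0.0063,0.071],np.radians(96.5))
E
```

```text
3.6 [0.4580849  0.0056145  0.07692755] [-0.09  0.89 -0.62] 0.0853419199573365
dist 0.0071 ang 0.8 n 1
-3.8, -1.1, 5.9, 0.0026, -0.0139, 0.0032
```

View pics/w3.png

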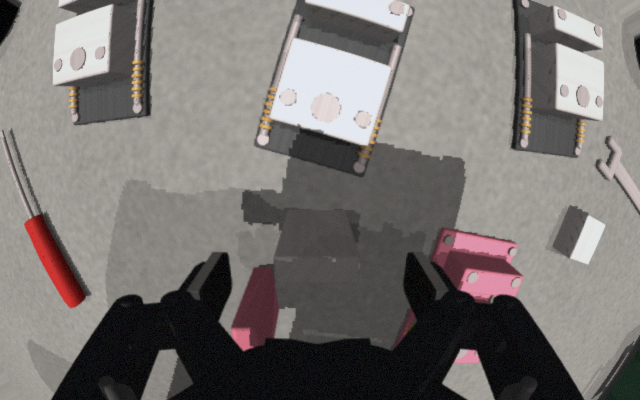

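{"api": "step_arm", "payload": {"increments": [-4,-1,6,0.0026,-0.014,0.003,0,0,0,0,0,0]}}

```text
t: 3.85
ee_pos: [0.4547, 0.0061, 0.0722]
tool_rot: [3.136, 0.178, 0.003]
force: [-0.1, 0.3, 0.4]
opening: 0.0855
```

{"api": "step_arm", "payload": {"increments": [-2,0,2,0,-0.006,0,0,0,0,0,0,0]}}

```text
t: 4.1
ee_pos: [0.4527, 0.0059, 0.0704]
tool_rot: [3.136, 0.178, -0.007]
force: [-0.6, -0.1, 0.0]
opening: 0.0851
```

{"api": "step_arm", "payload": {"increments": [0,0,0,0,0,0,0,0,0,0,0,0,0,0,0,0,0,0,0,0,0,0,0,0], "claw": -1, "grip_force": 30}}

```text
t: 4.6
ee_pos: [0.4529, 0.0059, 0.0706]
tool_rot: [3.136, 0.178, -0.006]
force: [-0.6, 0.5, 0.6]
opening: 0.0432
```

```bash
python3 - <<'E'
from bench import *
from h import *
s=snapshot("wrist"); cv2.imwrite("pics/w4.png",s["image"])
o=get_obs(); print(o['t'],o['ee_pos'],o['force'].round(2),o['opening'],R.from_rotvec(o["tool_rot"]).as_matrix().round(3).tolist())
E
```

```text
4.65 [0.4529034  0.00588728 0.07060144] [-0.33  1.08  2.38] 0.04306864278855806 [[0.994, 0.113, -0.004], [0.113, -0.994, -0.001], [-0.004, 0.0, -1.0]]
```

View pics/w4.png

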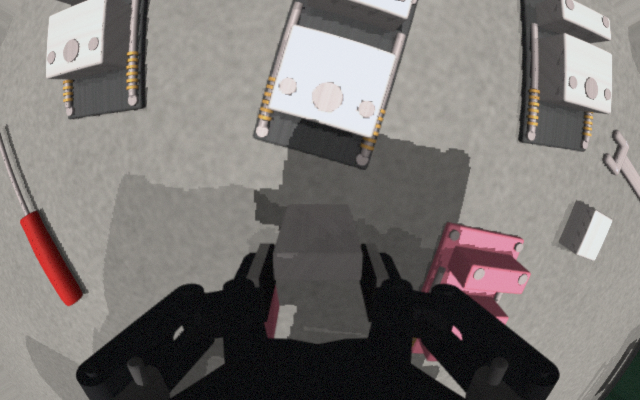

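{"api": "step_arm", "payload": {"increments": [0,0,-35,0,0,0,0,0,-35,0,0,0,0,0,0,0,0,0]}}

```text
t: 5.03
ee_pos: [0.4525, 0.006, 0.1415]
tool_rot: [3.136, 0.178, -0.01]
force: [1.1, 0.2, -1.9]
opening: 0.0431
```

```bash
python3 - <<'E'
from bench import *
from h import *
o=get_obs(); print(o['t'],o['ee_pos'],o['force'].round(2),o['opening'],R.from_rotvec(o["tool_rot"]).as_matrix().round(3).tolist())
plan(o,[0.578,0.0032,0.141],np.pi/2-0.17,n=3)
E
```

```text
5.025 [0.45247338 0.00596628 0.14151658] [ 1.05  0.22 -1.92] 0.04309584695788081 [[0.994, 0.113, -0.006], [0.113, -0.994, -0.001], [-0.006, 0.0, -1.0]]
dist 0.1256 ang 16.2 n 3
41.5, 5.7, -0.1, 0.0003, 0.0021, 0.0945, 41.8, 1.7, -0.0, 0.0003, 0.0021, 0.0945, 41.8, -2.2, 0.1, 0.0003, 0.0021, 0.0945
```

{"api": "step_arm", "payload": {"increments": [41.5,5.7,0,0.0003,0.002,0.0945,41.8,1.7,0,0.0003,0.002,0.0945,41.8,-2.2,0,0.0003,0.002,0.0945,0,0,0,0,0,0]}}

```text
t: 5.52
ee_pos: [0.5792, 0.0029, 0.1356]
tool_rot: [3.129, -0.281, -0.009]
force: [-0.2, -0.8, -2.2]
opening: 0.0432
```

```bash
python3 - <<'E'
from bench import *
from h import *
s=snapshot("wrist"); cv2.imwrite("pics/w5.png",s["image"]); np.save("w5.npy",s,allow_pickle=True)
s2=snapshot("scene"); cv2.imwrite("pics/s5.png",cv2.resize(s2["image"][100:300,180:440],None,fx=3,fy=3))
o=get_obs(); print(o['t'],o['ee_pos'],o['force'].round(2),R.from_rotvec(o["tool_rot"]).as_matrix().round(3).tolist())
plan(o,[0.578,0.0032,0.141],np.pi/2-0.17,n=1)
E
```

```text
5.625 [0.57685581 0.00306007 0.13566052] [-1.15 -0.33 -1.42] [[0.984, -0.177, -0.008], [-0.177, -0.984, 0.0], [-0.008, 0.001, -1.0]]
dist 0.0055 ang 0.6 n 1
1.1, -0.3, -5.3, 0.0009, 0.0082, -0.0076
```

View pics/w5.png

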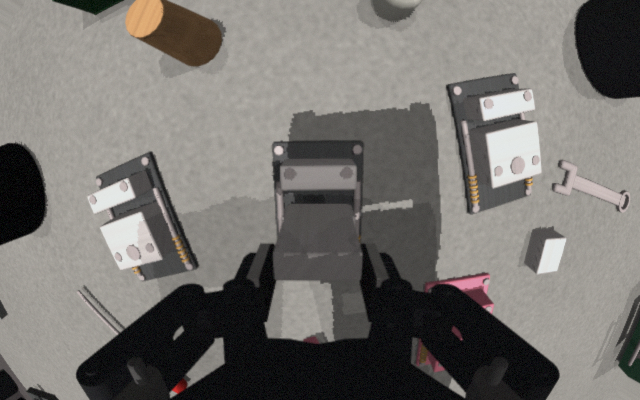

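View pics/s5.png

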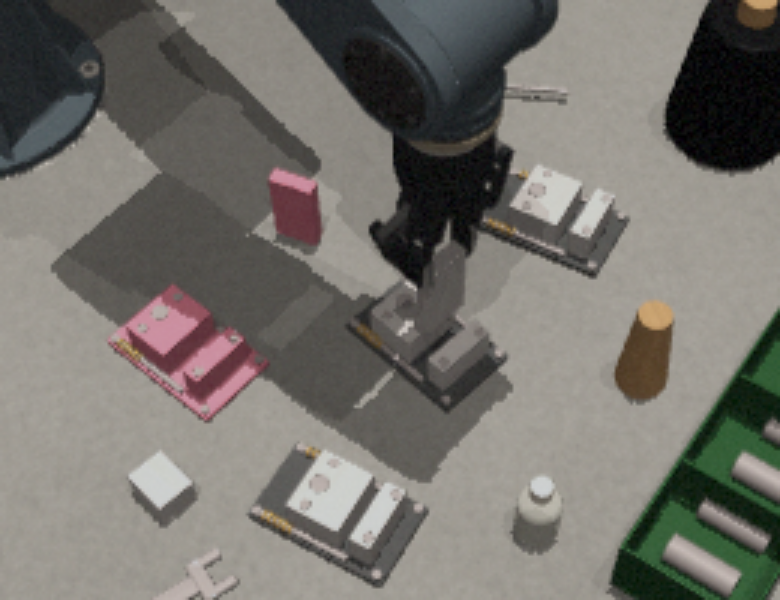

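The spacer foot is at rows 205–250 and the fence top at rows 165–190. I'll overlay the models to check the in-hand offset and head fit.

```bash
cat > ov.py <<'E'
from h import *
def overlay(s,o,dx,dy,foot,head,name,win=(250,100,390,300),k=4):
    M=R.from_rotvec(o["tool_rot"]).as_matrix(); p=np.array(o["ee_pos"])
    im=cv2.resize(s["image"][win[1]:win[3],win[0]:win[2]],None,fx=k,fy=k,interpolation=cv2.INTER_CUBIC)
    def dr(pts,col):
        q=(proj(s,pts,True)+.5-np.array(win[:2]))*k
        for i in range(8):
            for j in range(i+1,8):
                if bin(i^j).count("1")==1: cv2.line(im,tuple(q[i].astype(int)),tuple(q[j].astype(int)),col,1,cv2.LINE_AA)
    # spacer box in tool coords: z down
    b=SP[0].copy(); b=np.stack([b[:,0]+dx,b[:,1]+dy,foot-b[:,2]],1)
    dr(p+b@M.T,(0,0,255))
    c,sn=np.cos(head[2]),np.sin(head[2])
    for bb,col in zip(HEAD(),((0,255,0),(255,200,0),(0,255,255))):
        w=bb.copy(); w[:,0]=head[0]+c*bb[:,0]-sn*bb[:,1]; w[:,1]=head[1]+sn*bb[:,0]+c*bb[:,1]; dr(w,col)
    cv2.imwrite(name,im)
E
python3 - <<'E'
from bench import *
from ov import *
s=np.load("w5.npy",allow_pickle=True).item(); o=get_obs()
overlay(s,o,0.0014,0,0.0706,(0.5623,0.0064,-0.17),"pics/ov5.png",win=(250,130,390,280))
E
```

```text
(no output)
```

View pics/ov5.png

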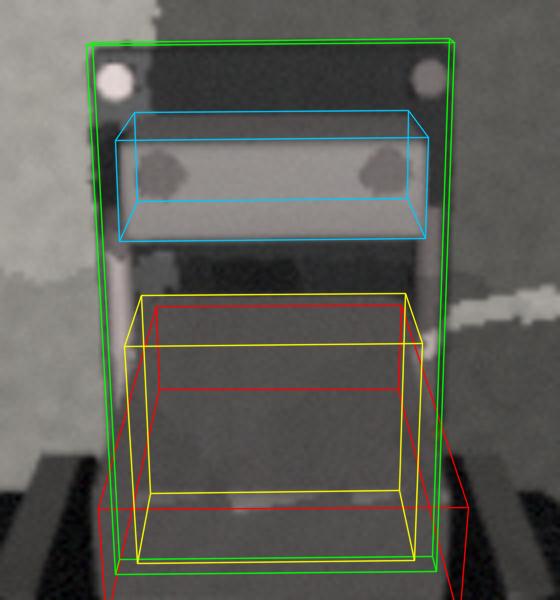

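```bash
python3 - <<'E'
from bench import *
from ov import *
s=np.load("w5.npy",allow_pickle=True).item(); o=get_obs()
s["image"]=np.clip((s["image"].astype(float)-20)*2.6,0,255).astype(np.uint8)
cv2.imwrite("pics/w5raw.png",cv2.resize(s["image"][170:290,250:390],None,fx=5,fy=5,interpolation=cv2.INTER_CUBIC))
overlay(s,o,0.0014,0,0.0706,(0.5623,0.0064,-0.17),"pics/ov5b.png",win=(250,170,390,290),k=5)
E
```

```text
(no output)
```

View pics/w5raw.png

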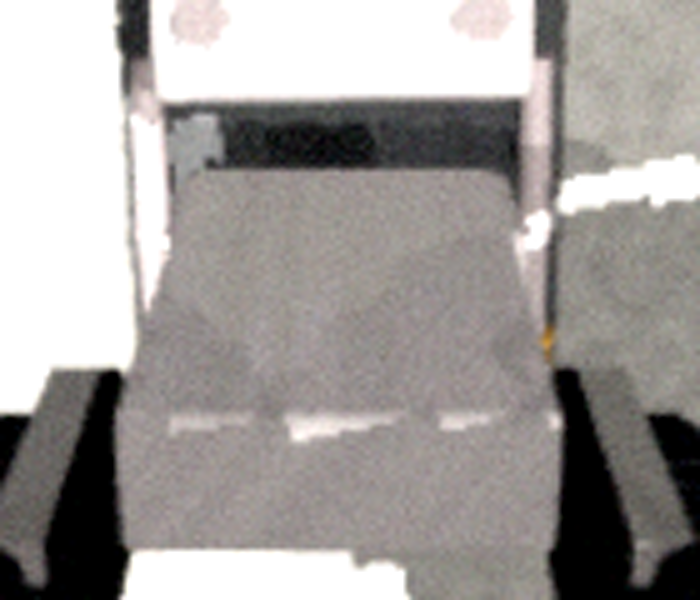

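View pics/ov5b.png

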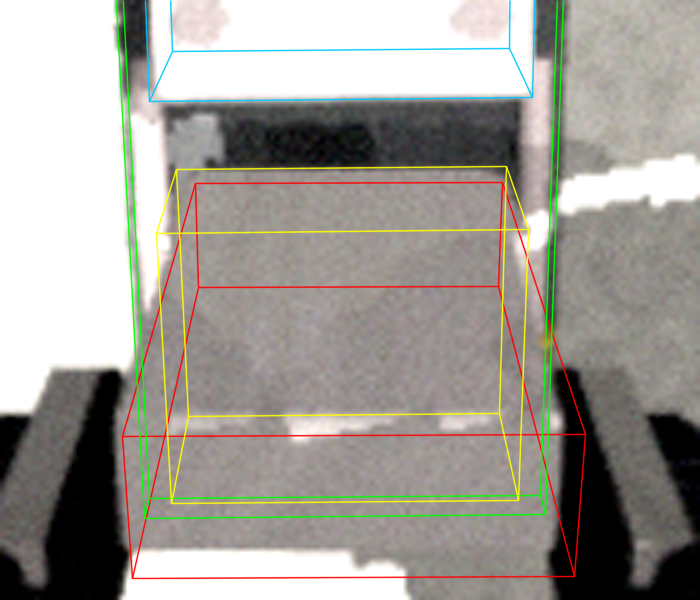

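```bash
python3 - <<'E'
from bench import *
from ov import *
from scipy.optimize import least_squares
s=np.load("w5.npy",allow_pickle=True).item(); o=get_obs()
M=R.from_rotvec(o["tool_rot"]).as_matrix(); p=np.array(o["ee_pos"])
obs=np.array([[118,412],[560,412],[127,548],[552,548],[190,170],[500,170]])/5+np.array([250,170])-.5
loc=np.array([[8,22,80],[8,-22,80],[-8,22,80],[-8,-22,80],[8,22,0],[8,-22,0]])/1000.
def f(v,full=False):
    b=R.from_rotvec([v[4],v[5],v[3]]).apply(loc*[1,-1,-1]+0)  # tool: y flipped, z down
    b=b+np.array([v[0],v[1],v[2]])
    # columns: tool y sign; observed left = world +y = tool -y
    q=proj(s,p+b@M.T,True); return (q-obs).ravel()
r=least_squares(f,[0,0,.07,0,0,0]); print(r.x.round(4),r.fun.round(2))
r=least_squares(lambda v:f(np.r_[v,0,0,0]),[0,0,.07]); print(r.x.round(4),r.fun.round(2))
E
```

```text
[ 0.0015 -0.0005  0.0768 -0.0031 -0.012   0.0062] [-0.28 -0.14  0.23 -0.11 -0.07  0.13  0.13  0.25  1.12 -0.02 -1.13 -0.12]
[ 0.0013 -0.0013  0.0764] [-0.02 -0.25  0.76 -0.46  0.07  0.26  0.58  0.05  0.07  0.39 -2.1   0.26]
```

The spacer slipped about 6 mm down in the grip, which leaves the tips still higher and is fine. I'll raise the grip force and re-centre.

{"api": "step_arm", "payload": {"increments": [3,0,-3,0.001,0.008,-0.0076,0,0,0,0,0,0], "grip_force": 60}}

```text
t: 5.88
ee_pos: [0.5785, 0.0026, 0.1382]
tool_rot: [-3.13, 0.264, 0.002]
force: [0.6, 0.2, -0.6]
opening: 0.0418
```

```bash
python3 - <<'E'
from bench import *
from h import *
o=get_obs(); print(o['t'],o['ee_pos'],o['force'].round(2),o['joint_vel'].round(3))
plan(o,[0.5796,0.0034,o['ee_pos'][2]-.03],np.pi/2-0.17,n=1)
E
```

```text
5.875 [0.5784879  0.00255417 0.1381559 ] [ 0.56  0.17 -0.62] [ 0.002 -0.001  0.017 -0.001 -0.001 -0.002]
dist 0.03 ang 0.1 n 1
1.0, -1.0, 30.0, 0.0001, 0.0014, 0.0015
```

{"api": "step_arm", "payload": {"increments": [1,-1,10,0,0.001,0.0015,0,0,0,0,0,0]}}

```text
t: 6.12
ee_pos: [0.5791, 0.0035, 0.1275]
tool_rot: [3.13, -0.266, -0.001]
force: [0.5, 0.2, -1.8]
opening: 0.0417
```

```bash
python3 - <<'E'
from bench import *
from ov import *
s=snapshot("wrist");  o=get_obs(); print(o['t'],o['ee_pos'],o['force'].round(2),o['tool_rot'],o['opening'])
s["image"]=np.clip((s["image"].astype(float)-20)*2.6,0,255).astype(np.uint8)
overlay(s,o,0.0014,-.0007,0.0766,(0.5623,0.0064,-0.17),"pics/ov6.png",win=(250,150,390,270),k=5)
plan(o,[0.5796,0.0034,o['ee_pos'][2]-.03],np.pi/2-0.17,n=1)
E
```

```text
6.175 [0.57937255 0.00342106 0.12800172] [ 0.07  0.1  -0.96] [ 3.13022382e+00 -2.66485074e-01  3.54516145e-04] 0.042117411640219066
dist 0.03 ang 0.0 n 1
0.2, -0.0, 30.0, 0.0000, -0.0002, 0.0001
```

View pics/ov6.png

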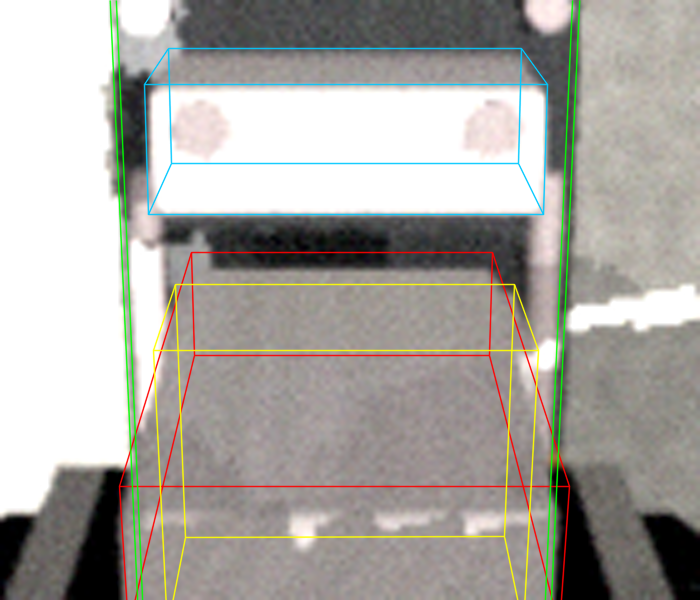

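```bash
python3 - <<'E'
from bench import *
from ov import *
s=snapshot("wrist"); np.save("w7.npy",s,allow_pickle=True); o=get_obs(); print(o['t'],o['ee_pos'])
im=np.clip((s["image"].astype(float)-20)*2.6,0,255).astype(np.uint8)
cv2.imwrite("pics/w7.png",cv2.resize(im[190:310,250:390],None,fx=5,fy=5,interpolation=cv2.INTER_CUBIC))
E
```

```text
6.225 [0.57959242 0.00343565 0.1282941 ]
```

View pics/w7.png

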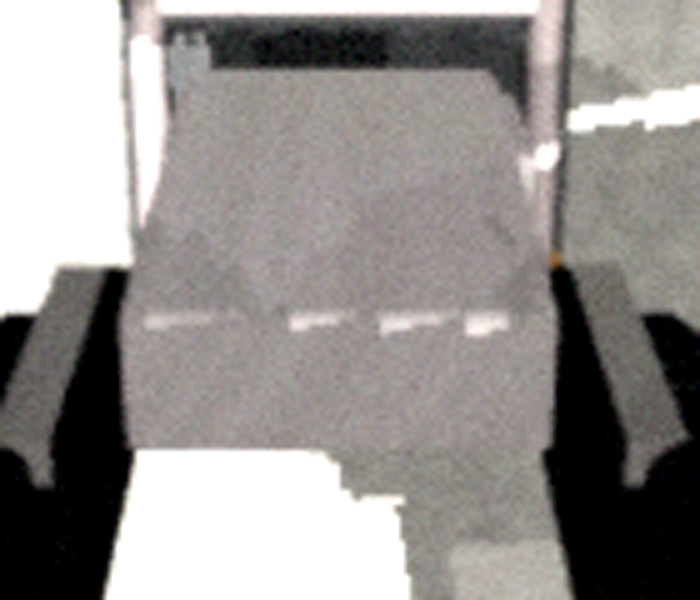

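```bash
cat > fitsp.py <<'E'
from ov import *
from scipy.optimize import least_squares
loc=np.array([[8,22,80],[8,-22,80],[-8,22,80],[-8,-22,80],[8,22,0],[8,-22,0]])/1000.
def fitsp(s,o,obs):
    M=R.from_rotvec(o["tool_rot"]).as_matrix(); p=np.array(o["ee_pos"])
    def f(v):
        b=R.from_rotvec([v[4],v[5],v[3]]).apply(loc*[1,-1,-1])+v[:3]
        return (proj(s,p+b@M.T,True)-obs).ravel()
    r=least_squares(lambda v:f(np.r_[v,0,0,0]),[0,0,.07]); print(r.x.round(4),r.fun.round(2))
    r=least_squares(f,[0,0,.07,0,0,0]); print(r.x.round(4),r.fun.round(2))
    T=np.array(s["extrinsics"]); print("cam in tool",(M.T@(T[:3,3]-p)).round(4), (M.T@T[:3,:3]).round(3).tolist())
E
python3 - <<'E'
from bench import *
from fitsp import *
s=np.load("w7.npy",allow_pickle=True).item(); o=get_obs()
fitsp(s,o,np.array([[122,312],[556,312],[131,449],[548,449],[186,70],[496,70]])/5+np.array([250,190])-.5)
E
```

```text
[-0.0022 -0.0011  0.0784] [-0.47 -0.12  0.82 -0.19 -0.46 -0.19  0.62 -0.26  0.94  0.59 -1.7   0.55]
[-0.0019 -0.0008  0.0791 -0.0016 -0.0046  0.0096] [-0.41  0.2   0.45  0.19 -0.33 -0.18  0.28 -0.17  1.39 -0.   -1.38 -0.05]
cam in tool [ 0.074  -0.0013 -0.1401] [[-0.0, 0.958, 0.288], [1.0, 0.001, -0.001], [-0.001, 0.288, -0.958]]
```

{"api": "step_arm", "payload": {"increments": [3,0,0,0,0,0,0,0,0,0,0,0,0,0,0,0,0,0]}}

```text
t: 6.6
ee_pos: [0.583, 0.0028, 0.1286]
tool_rot: [3.13, -0.266, 0.002]
force: [0.1, -1.3, -1.0]
opening: 0.0419
```

```bash
python3 - <<'E'
from bench import *
from ov import *
o1=get_obs(); s=snapshot("wrist"); np.save("w8.npy",s,allow_pickle=True); o=get_obs(); print(o1['ee_pos'],o['t'],o['ee_pos'],o['force'],o['tool_rot'])
s["image"]=np.clip((s["image"].astype(float)-20)*2.6,0,255).astype(np.uint8)
overlay(s,o,-0.002,-.0009,0.0787,(0.5623,0.0064,-0.17),"pics/ov8.png",win=(250,160,390,280),k=5)
E
```

```text
[0.5830145  0.00281501 0.12864799] 6.65 [0.58301432 0.00282704 0.12864307] [ 0.33677431  0.81506647 -1.42379361] [-3.13025189e+00  2.66582306e-01 -2.21431292e-03]
```

View pics/ov8.png

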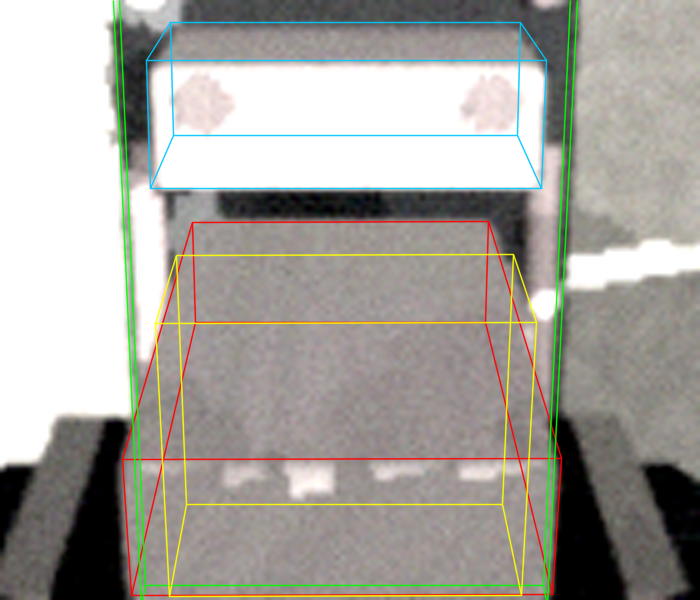

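{"api": "step_arm", "payload": {"increments": [0,0,8,0,0.002,0,0,0,8,0,0,0,0,0,0,0,0,0]}}

```text
t: 7.02
ee_pos: [0.5838, 0.0027, 0.1127]
tool_rot: [3.13, -0.266, 0.009]
force: [-2.4, -0.9, 10.7]
opening: 0.0419
```

```bash
python3 - <<'E'
from bench import *
from h import *
o=get_obs(); print(o['t'],o['ee_pos'],o['force'].round(2),o['torque'].round(3))
plan(o,[0.583,0.0028,o['ee_pos'][2]-.01],np.pi/2-0.17,n=1)
E
```

```text
7.025 [0.58379234 0.00268805 0.11267993] [-2.43 -0.86 10.74] [-0.024  0.398  0.003]
dist 0.01 ang 0.3 n 1
-0.9, 0.0, 10.0, -0.0002, -0.0058, 0.0001
```

{"api": "step_arm", "payload": {"increments": [0,0,-4,0,0,0]}}

```text
t: 7.15
ee_pos: [0.5836, 0.0027, 0.1162]
tool_rot: [3.13, -0.266, 0.008]
force: [-0.5, 0.5, -1.7]
opening: 0.0422
```

```bash
python3 - <<'E'
from bench import *
from ov import *
s2=snapshot("scene"); np.save("s9.npy",s2,allow_pickle=True)
s=snapshot("wrist"); np.save("w9.npy",s,allow_pickle=True); o=get_obs(); print(o['t'],o['ee_pos'],o['force'],o['tool_rot'])
np.save("o9.npy",o,allow_pickle=True)
im=np.clip((s["image"].astype(float)-20)*2.6,0,255).astype(np.uint8)
cv2.imwrite("pics/w9.png",cv2.resize(im[170:290,250:390],None,fx=5,fy=5,interpolation=cv2.INTER_CUBIC))
im=np.clip((s2["image"].astype(float)-10)*1.8,0,255).astype(np.uint8)
cv2.imwrite("pics/s9.png",cv2.resize(im[160:250,270:390],None,fx=6,fy=6,interpolation=cv2.INTER_CUBIC))
E
```

```text
7.25 [0.58383558 0.00271192 0.11668796] [ 0.43977578  0.13120933 -1.12043299] [ 3.12997659 -0.26646924  0.00932914]
```

View pics/w9.png

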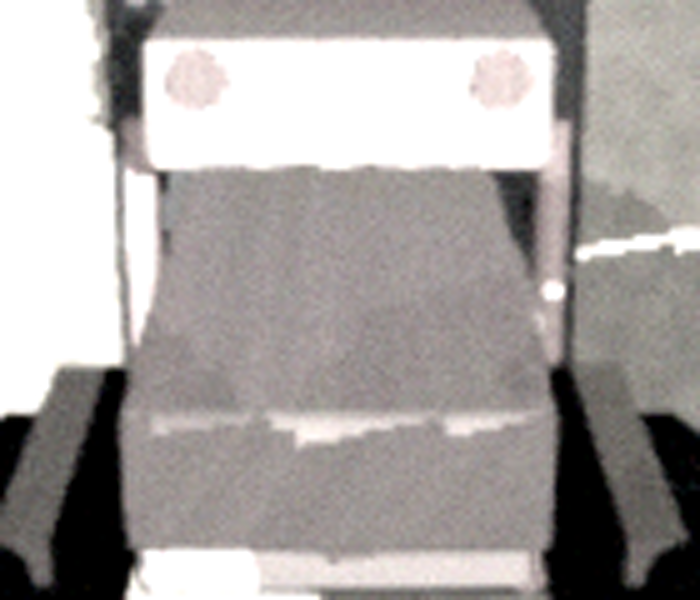

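View pics/s9.png

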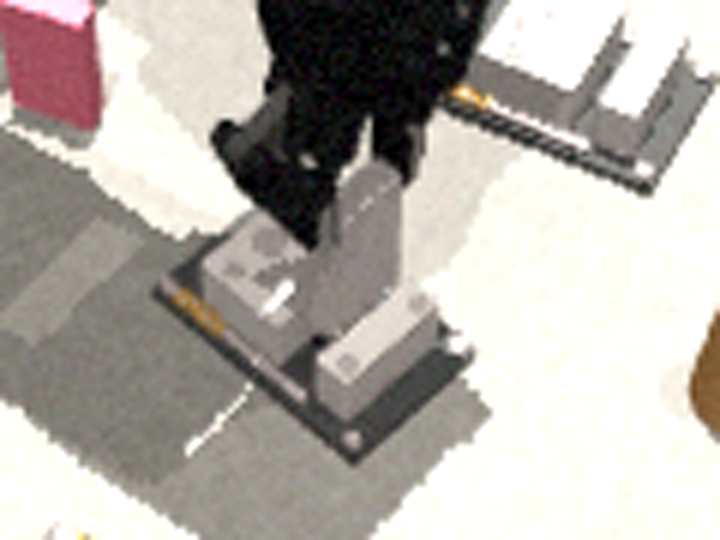

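```bash
python3 - <<'E'
from bench import *
from h import *
s=np.load("w9.npy",allow_pickle=True).item(); o=np.load("o9.npy",allow_pickle=True).item()
h=(0.5623,0.0064,-0.17)
def hf(P): d=P-np.array([h[0],h[1],0]); c,sn=np.cos(h[2]),np.sin(h[2]); return np.array([c*d[0]+sn*d[1],-sn*d[0]+c*d[1],d[2]])*1000
px=lambda c,r:(250+c/5-.5,170+r/5-.5)
z=o['ee_pos'][2]
print("fence inner L,R",hf(at_z(s,px(145,168),.042,True)),hf(at_z(s,px(553,168),.042,True)))
for off in (.0706,.0745,.0785):
    print(off,"foot front L,R",hf(at_z(s,px(185,169),z-off,True)).round(1),hf(at_z(s,px(492,169),z-off,True)).round(1),
     "top front",hf(at_z(s,px(122,412),z-off+.08,True)).round(1),hf(at_z(s,px(556,412),z-off+.08,True)).round(1),
     "top back",hf(at_z(s,px(128,549),z-off+.08,True)).round(1),hf(at_z(s,px(549,549),z-off+.08,True)).round(1))
print("tcp",hf(np.array(o['ee_pos'])))
E
```

```text
fence inner L,R [30.0975512  29.52724754 42.        ] [ 30.07008533 -30.17528053  42.        ]
0.0706 foot front L,R [31.2 23.2 46.1] [ 31.2 -20.8  46.1] top front [ 31.3  21.7 126.1] [ 31.3 -19.3 126.1] top back [ 16.2  22.  126.1] [ 16.2 -19.5 126.1]
0.0745 foot front L,R [30.  23.6 42.2] [ 30.  -21.2  42.2] top front [ 29.4  22.4 122.2] [ 29.4 -19.9 122.2] top back [ 13.8  22.6 122.2] [ 13.8 -20.1 122.2]
0.0785 foot front L,R [28.8 24.  38.2] [ 28.8 -21.6  38.2] top front [ 27.5  23.  118.2] [ 27.5 -20.6 118.2] top back [ 11.4  23.3 118.2] [ 11.4 -20.7 118.2]
tcp [2.18490976e+01 8.51975669e-03 1.16687957e+02]
```

The front face is only vertical in both edges with offset 0.0706, so there was no slip. My earlier fit was biased by bevelled top edges. The spacer sits about 4 mm too far towards the fence and only touched the fence top (about 11 N). I'll shift it back by 4.2 mm.

{"api": "step_arm", "payload": {"increments": [-4.4,0.8,-3,0,-0.004,0,0,0,0,0,0,0,0,0,0,0,0,0]}}

```text
t: 7.62
ee_pos: [0.5786, 0.0027, 0.1193]
tool_rot: [-3.13, 0.266, -0.001]
force: [-0.6, -0.9, -1.7]
opening: 0.0419
```

```bash
python3 - <<'E'
from bench import *
from ov import *
s=snapshot("wrist"); np.save("w10.npy",s,allow_pickle=True); o=get_obs(); print(o['t'],o['ee_pos'],o['force'],o['tool_rot'])
np.save("o10.npy",o,allow_pickle=True)
h=(0.5623,0.0064,-0.17)
c,sn=np.cos(h[2]),np.sin(h[2]); d=o['ee_pos']-np.array([h[0],h[1],0]); print("tcp head",c*d[0]+sn*d[1],-sn*d[0]+c*d[1])
s["image"]=np.clip((s["image"].astype(float)-20)*2.6,0,255).astype(np.uint8)
overlay(s,o,0.0014,-.001,0.0706,h,"pics/ov10.png",win=(250,170,390,290),k=5)
plan(o,[0.5796,0.0036,o['ee_pos'][2]-.03],np.pi/2-0.17,n=1)
E
```

```text
7.675 [0.57861956 0.00271355 0.11926465] [ 0.99400419 -0.43444365 -1.41011216] [-3.13020679e+00  2.66359802e-01 -1.04246577e-03]
tcp head 0.01670799439710863 -0.0008723297121720794
dist 0.03 ang 0.0 n 1
0.8, -1.0, 30.0, -0.0001, -0.0007, 0.0002
```

View pics/ov10.png

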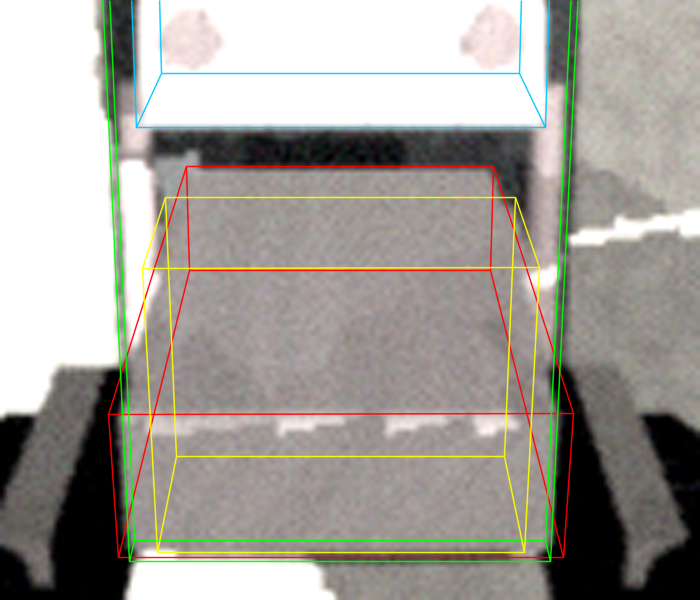

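{"api": "step_arm", "payload": {"increments": [0.9,-0.5,5,0,0,0,0,0,5,0,0,0,0,0,0,0,0,0]}}

```text
t: 8.05
ee_pos: [0.5796, 0.0031, 0.1082]
tool_rot: [-3.13, 0.266, -0.0]
force: [0.3, 0.3, -0.8]
opening: 0.0419
```

```bash
python3 - <<'E'
from bench import *
from h import *
o=get_obs(); print(o['t'],o['ee_pos'],o['force'].round(2),o['torque'].round(3),o['tool_rot'])
plan(o,[0.5796,0.0031,o['ee_pos'][2]-.01],np.pi/2-0.17,n=1)
E
```

```text
8.05 [0.57955114 0.00305723 0.10815928] [ 0.26  0.35 -0.85] [-0.051 -0.007  0.042] [-3.13020552e+00  2.66432291e-01 -2.29107277e-04]
dist 0.01 ang 0.0 n 1
0.0, -0.0, 10.0, -0.0001, -0.0001, 0.0002
```

{"api": "step_arm", "payload": {"increments": [0,0,8,0,0,0,0,0,8,0,0,0,0,0,0,0,0,0]}}

```text
t: 8.43
ee_pos: [0.5794, 0.0031, 0.0907]
tool_rot: [-3.13, 0.266, 0.001]
force: [0.2, -0.4, -1.7]
opening: 0.042
```

{"api": "step_arm", "payload": {"increments": [0,0,8,0,0,0,0,0,0,0,0,0]}}

```text
t: 8.68
ee_pos: [0.5794, 0.0031, 0.0821]
tool_rot: [-3.13, 0.266, 0.001]
force: [-0.3, 0.4, -1.2]
opening: 0.0419
```

```bash
python3 - <<'E'
from bench import *
from h import *
o=get_obs(); print(o['t'],o['ee_pos'],o['force'].round(2),o['torque'].round(3),o['tool_rot'])
plan(o,[0.5796,0.0031,0.0785],np.pi/2-0.17,n=1)
E
```

```text
8.675 [0.57942309 0.00308073 0.08212358] [-0.34  0.39 -1.23] [-0.006  0.022  0.054] [-3.13019503e+00  2.66468707e-01  5.31333110e-04]
dist 0.0036 ang 0.0 n 1
0.2, -0.0, 3.6, -0.0000, 0.0003, 0.0002
```

{"api": "step_arm", "payload": {"increments": [0.2,0,3,0,0,0,0,0,0,0,0,0]}}

```text
t: 8.93
ee_pos: [0.5799, 0.003, 0.0792]
tool_rot: [-3.13, 0.266, -0.001]
force: [-0.1, 0.8, -1.6]
opening: 0.0422
```

{"api": "step_arm", "payload": {"increments": [0,0,1,0,0,0]}}

```text
t: 9.05
ee_pos: [0.5804, 0.0029, 0.0788]
tool_rot: [-3.13, 0.266, -0.003]
force: [-1.4, -1.0, 10.0]
opening: 0.0423
```

{"api": "step_arm", "payload": {"increments": [0,0,-0.4,0,0,0]}}

```text
t: 9.18
ee_pos: [0.5805, 0.0029, 0.0794]
tool_rot: [-3.13, 0.267, -0.003]
force: [-0.3, 0.2, -0.5]
opening: 0.0419
```

{"api": "step_arm", "payload": {"increments": [0,0,0,0,0,0,0,0,0,0,0,0,0,0,0,0,0,0,0,0,0,0,0,0], "claw": 1}}

```text
t: 9.68
ee_pos: [0.5806, 0.0029, 0.0795]
tool_rot: [-3.13, 0.266, -0.003]
force: [0.7, 0.1, 0.4]
opening: 0.085
```

{"api": "step_arm", "payload": {"increments": [0,0,-30,0,0,0,0,0,-45,0,0,0,0,0,-20,0,0,0,0,0,0,0,0,0]}}

```text
t: 10.18
ee_pos: [0.58, 0.003, 0.1765]
tool_rot: [-3.13, 0.266, -0.001]
force: [-0.1, -0.8, -0.3]
opening: 0.0857
```

```bash
python3 - <<'E'
from bench import *
from h import *
s=snapshot("wrist"); np.save("w11.npy",s,allow_pickle=True); o=get_obs(); print(o['t'],o['ee_pos'],o['force'].round(2),o['opening'])
cv2.imwrite("pics/w11.png",np.clip(s["image"].astype(float)*1.5,0,255).astype(np.uint8))
s2=snapshot("scene"); cv2.imwrite("pics/s11.png",cv2.resize(s2["image"][150:260,250:400],None,fx=5,fy=5,interpolation=cv2.INTER_CUBIC))
E
```

```text
10.225 [0.5795616  0.00301416 0.17559162] [0.51 0.67 0.65] 0.0855136497214123
```

View pics/w11.png

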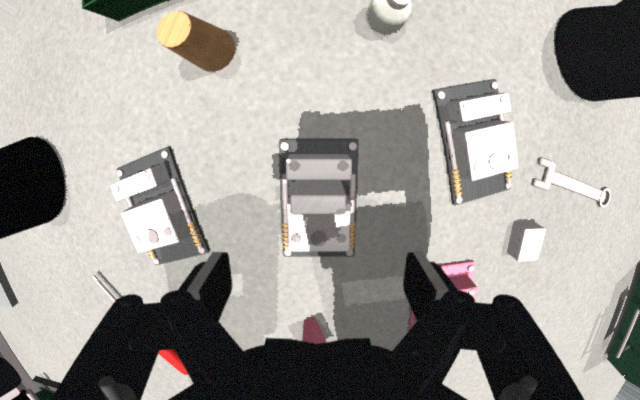

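View pics/s11.png

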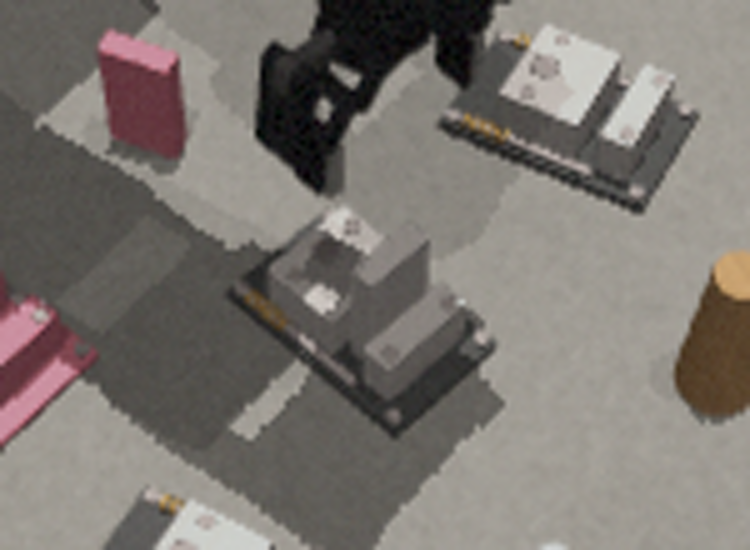

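The spacer stands in the gap of the wide head at (320,203) in the wrist view, clear of the fingers. Next I'll close the fingers and go behind the plate.

```bash
python3 - <<'E'
from bench import *
from h import *
o=get_obs(); 
plan(o,[0.4982,0.0174,0.165],np.pi/2-0.17,n=2)
E
```

```text
dist 0.0828 ang 0.1 n 2
-41.1, -0.2, 5.0, 0.0001, 0.0011, 0.0001, -41.1, -0.2, 4.9, 0.0001, 0.0011, 0.0001
```

{"api": "step_arm", "payload": {"increments": [-41,0,5,0,0.001,0,-41,0,5,0,0.001,0,0,0,0,0,0,0,0,0,0,0,0,0], "claw": -1}}

```text
t: 10.78
ee_pos: [0.4945, 0.0172, 0.1599]
tool_rot: [3.13, -0.267, -0.011]
force: [0.1, -0.3, 1.0]
opening: 0.0121
```

```bash
python3 - <<'E'
from bench import *
from ov import *
s=snapshot("wrist"); np.save("w12.npy",s,allow_pickle=True); o=get_obs(); print(o['t'],o['ee_pos'],o['force'].round(2),o['opening'],o['joint_vel'].round(3))
s["image"]=np.clip(s["image"].astype(float)*1.8,0,255).astype(np.uint8)
overlay(s,o,.0,0,.07,(0.5623,0.0064,-0.17),"pics/ov12.png",win=(220,40,420,340),k=2)
# spacer as seated drawn separately
b=SP[0]+[.019,.001,.008]
plan(o,[0.4982,0.0174,0.043],np.pi/2-0.17)
E
```

```text
10.825 [0.49441857 0.01719025 0.1598112 ] [-0.47  0.75 -0.47] 0.004336373871583971 [-0.001  0.002 -0.011  0.     0.004 -0.   ]
dist 0.1169 ang 0.4 n 2
2.3, -0.5, 58.4, 0.0005, 0.0036, -0.0001, 2.1, -0.5, 58.4, 0.0005, 0.0036, -0.0001
```

View pics/ov12.png

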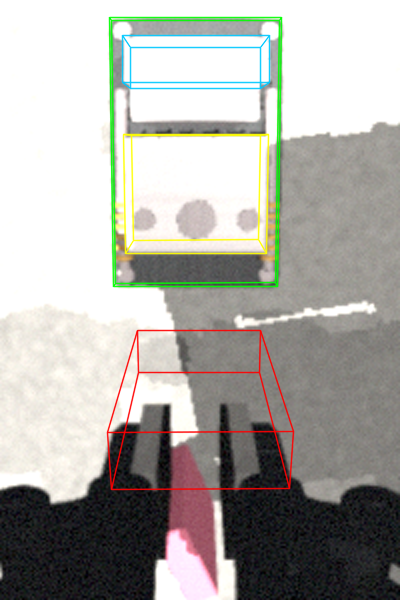

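{"api": "step_arm", "payload": {"increments": [2.3,-0.5,50,0.0005,0.0036,0,2.1,-0.5,50,0.0005,0.0036,0,0,0,0,0,0,0]}}

```text
t: 11.2
ee_pos: [0.5016, 0.017, 0.0575]
tool_rot: [-3.13, 0.268, -0.005]
force: [0.0, 0.4, 0.8]
opening: 0.0003
```

```bash
python3 - <<'E'
from bench import *
from h import *
s=snapshot("wrist"); cv2.imwrite("pics/w13.png",np.clip(s["image"].astype(float)*1.5,0,255).astype(np.uint8))
o=get_obs(); print(o['t'],o['ee_pos'],o['force'].round(2),o['opening'],o['joint_vel'].round(3))
plan(o,[0.4982,0.0174,0.043],np.pi/2-0.17)
E
```

```text
11.25 [0.50289174 0.01689646 0.05949267] [-0.68 -1.36  0.35] -0.00032504444239635905 [ 0.001 -0.058 -0.021 -0.002  0.015 -0.001]
dist 0.0172 ang 0.4 n 1
-4.8, 0.3, 16.5, -0.0008, -0.0066, -0.0006
```

View pics/w13.png

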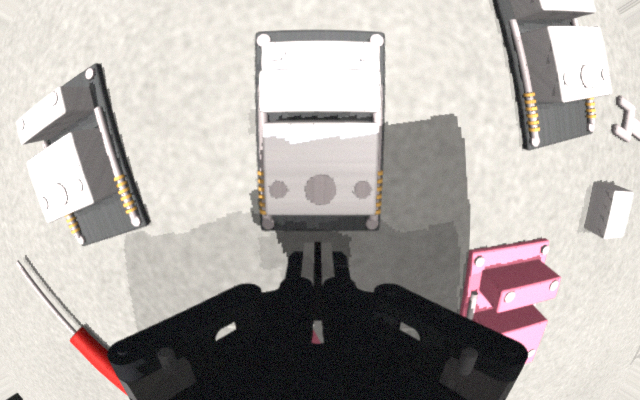

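{"api": "step_arm", "payload": {"increments": [-5,0.3,16.5,-0.0008,-0.0066,0,0,0,0,0,0,0,0,0,0,0,0,0]}}

```text
t: 11.62
ee_pos: [0.5002, 0.0173, 0.0456]
tool_rot: [-3.13, 0.268, -0.008]
force: [0.4, -0.4, 0.6]
opening: -0.0
```

```bash
python3 - <<'E'
from bench import *
from h import *
o=get_obs(); print(o['t'],o['ee_pos'],o['force'].round(2),o['joint_vel'].round(3))
plan(o,[0.4982+.007*.985,0.0174-.007*.169,0.043],np.pi/2-0.17)
E
```

```text
11.625 [0.50021274 0.01729902 0.04560423] [ 0.4  -0.45  0.65] [ 0.002 -0.002  0.005 -0.001  0.003 -0.001]
dist 0.0056 ang 0.3 n 1
5.0, 0.2, 2.6, -0.0006, -0.0052, -0.0006
```

Now advance towards the plate, small steps, watching force.

{"api": "step_arm", "payload": {"increments": [5,0.2,2,0,-0.003,0,0,0,0,0,0,0]}}

```text
t: 11.88
ee_pos: [0.5062, 0.0161, 0.0446]
tool_rot: [-3.13, 0.268, -0.006]
force: [-0.5, -0.5, 0.1]
opening: 0.0002
```

{"api": "step_arm", "payload": {"increments": [4,0,0,0,0,0,0,0,0,0,0,0]}}

```text
t: 12.12
ee_pos: [0.5106, 0.0154, 0.0448]
tool_rot: [-3.13, 0.268, -0.007]
force: [0.1, 0.6, 0.7]
opening: 0.0002
```

{"api": "step_arm", "payload": {"increments": [3,0,0,0,0,0,0,0,0,0,0,0]}}

```text
t: 12.38
ee_pos: [0.5138, 0.0149, 0.0448]
tool_rot: [-3.13, 0.268, -0.007]
force: [0.2, -0.3, -0.3]
opening: -0.0
```

{"api": "step_arm", "payload": {"increments": [2,0,0,0,0,0,0,0,0,0,0,0]}}

```text
t: 12.62
ee_pos: [0.5158, 0.0145, 0.0448]
tool_rot: [-3.13, 0.268, -0.007]
force: [-0.0, -0.8, 2.1]
opening: 0.0
```

{"api": "step_arm", "payload": {"increments": [2,0,0,0,0,0,0,0,0,0,0,0]}}

```text
t: 12.88
ee_pos: [0.5178, 0.0141, 0.0448]
tool_rot: [-3.13, 0.268, -0.006]
force: [-0.2, -0.1, -0.6]
opening: -0.0
```

```bash
python3 - <<'E'
from bench import *
from h import *
s=snapshot("wrist"); cv2.imwrite("pics/w14.png",np.clip(s["image"].astype(float)*1.8,0,255).astype(np.uint8))
o=get_obs(); print(o['t'],o['ee_pos'],o['force'].round(2))
E
```

```text
12.925 [0.51773626 0.01415734 0.04477229] [-0.53  0.51 -0.39]
```

View pics/w14.png

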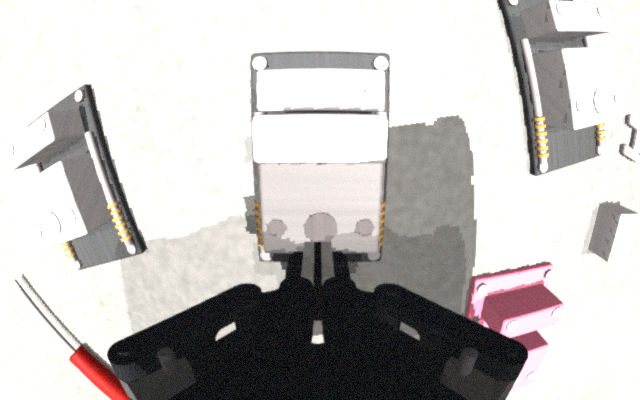

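```bash
python3 - <<'E'
from bench import *
from h import *
s=snapshot("scene"); 
im=np.clip(s["image"].astype(float)*1.7,0,255).astype(np.uint8)
cv2.imwrite("pics/s14.png",cv2.resize(im[150:260,250:380],None,fx=6,fy=6,interpolation=cv2.INTER_CUBIC))
o=get_obs(); h=(0.5623,0.0064,-0.17); c,sn=np.cos(h[2]),np.sin(h[2]); d=o['ee_pos']-np.array([h[0],h[1],0]); print("tcp head",c*d[0]+sn*d[1],-sn*d[0]+c*d[1],o["q"])
for P in ([-42,0,42],[-42,30,42],[-42,-30,42],[-45,0,20]):
    w=np.array([h[0]+(c*P[0]-sn*P[1])/1000,h[1]+(sn*P[0]+c*P[1])/1000,P[2]/1000]); q=proj(s,w); print(P,((q-[250,150]+.5)*6).round(0))
E
```

```text
tcp head -0.04529162510521348 0.00010302842304414379 [-6.27317643e-02  5.71894569e-01  1.86944031e+00  5.33111936e-04
  6.96335150e-01  1.67820552e+00]
[-42, 0, 42] [371. 280.]
[-42, 30, 42] [418. 242.]
[-42, -30, 42] [323. 319.]
[-45, 0, 20] [368. 304.]
```

View pics/s14.png

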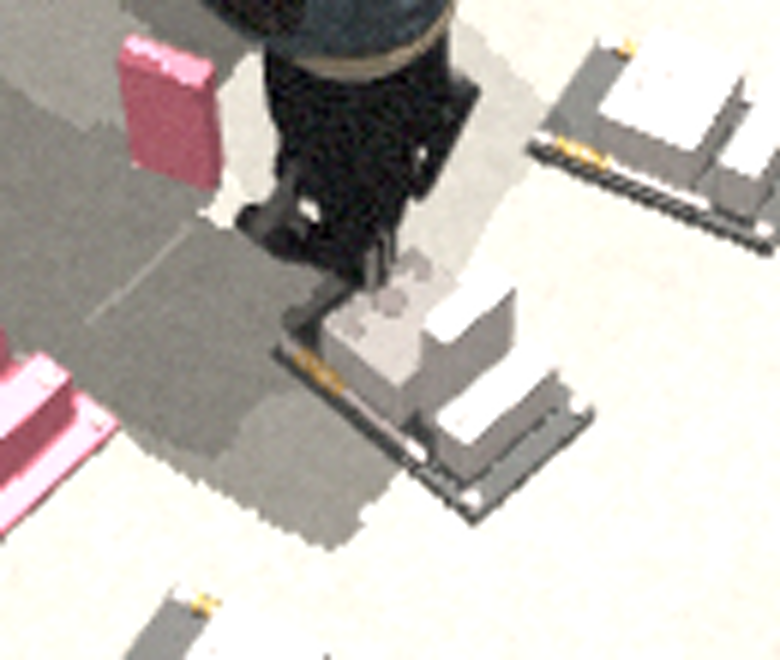

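{"api": "step_arm", "payload": {"increments": [2,0,0,0,0,0,0,0,0,0,0,0]}}

```text
t: 13.22
ee_pos: [0.5198, 0.0138, 0.0448]
tool_rot: [-3.13, 0.268, -0.006]
force: [-0.5, -0.3, -0.5]
opening: -0.0002
```

{"api": "step_arm", "payload": {"increments": [2,0,0,0,0,0,0,0,0,0,0,0]}}

```text
t: 13.48
ee_pos: [0.5219, 0.0134, 0.0448]
tool_rot: [-3.13, 0.268, -0.006]
force: [0.6, -0.0, 0.9]
opening: -0.0001
```

```bash
python3 - <<'E'
from bench import *
from h import *
s=snapshot("wrist"); cv2.imwrite("pics/w15.png",np.clip(s["image"][20:300,200:440].astype(float)*1.8,0,255).astype(np.uint8).repeat(2,0).repeat(2,1))
F=[]
for i in range(4):
    snapshot("top"); F.append(get_obs()['force'])
print(np.mean(F,0).round(2),get_obs()['ee_pos'])
E
```

```text
[0.1  0.01 0.38] [0.52167969 0.01347014 0.04476565]
```

View pics/w15.png

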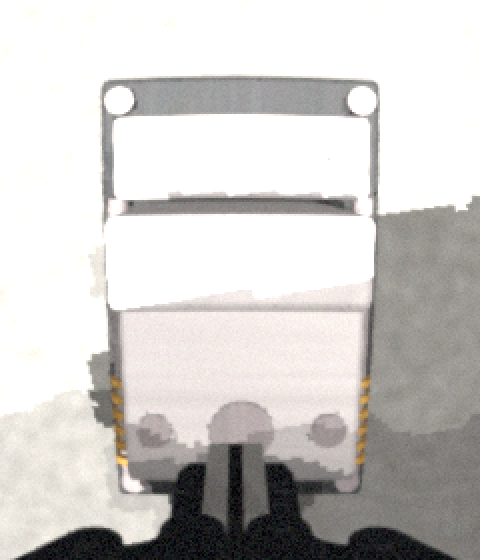

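```bash
python3 - <<'E'
from bench import *
from h import *
s=snapshot("wrist"); o=get_obs(); M=R.from_rotvec(o["tool_rot"]).as_matrix()
for zt in (0,5,10,15,20,25,30):
  print(zt,[proj(s,o["ee_pos"]+M@np.array([xx/1000,0.012,zt/1000]),True).round(0).tolist() for xx in (11,0,-11)])
h=(0.5623,0.0064,-0.17); c,sn=np.cos(h[2]),np.sin(h[2])
for P in ([-42,0,42],[-42,30,42],[8,30,42]):
    w=np.array([h[0]+(c*P[0]-sn*P[1])/1000,h[1]+(sn*P[0]+c*P[1])/1000,P[2]/1000]); print(P,proj(s,w,True).round(0))
im=s["image"]; cv2.imwrite("pics/w16.png",cv2.resize(np.clip(im[200:300,270:370].astype(float)*3,0,255).astype(np.uint8),None,fx=6,fy=6,interpolation=cv2.INTER_CUBIC))
E
```

```text
0 [[344.0, 241.0], [343.0, 261.0], [342.0, 279.0]]
5 [[343.0, 237.0], [342.0, 256.0], [342.0, 274.0]]
10 [[342.0, 233.0], [342.0, 252.0], [341.0, 270.0]]
15 [[342.0, 230.0], [341.0, 248.0], [341.0, 266.0]]
20 [[341.0, 227.0], [340.0, 244.0], [340.0, 261.0]]
25 [[340.0, 223.0], [340.0, 241.0], [339.0, 258.0]]
30 [[340.0, 220.0], [339.0, 238.0], [339.0, 254.0]]
[-42, 0, 42] [320. 260.]
[-42, 30, 42] [263. 259.]
[8, 30, 42] [257. 164.]
```

View pics/w16.png

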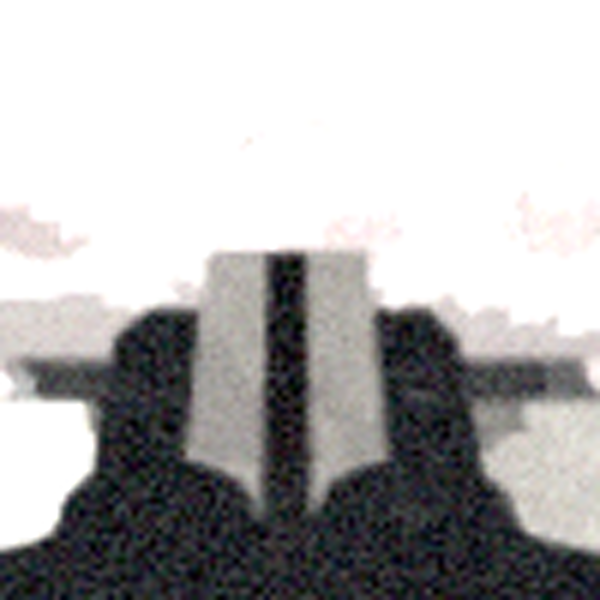

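The closed tips stay visible over the plate top (row 242, with the plate's back edge at row 260) and there's no force. They look to be above the plate rather than behind it. I'll back off, go lower and find the true tip height by touch.

{"api": "step_arm", "payload": {"increments": [-12,0,0,0,0,0,-12,0,0,0,0,0,0,0,0,0,0,0]}}

```text
t: 14.15
ee_pos: [0.4956, 0.018, 0.0445]
tool_rot: [-3.13, 0.267, -0.004]
force: [-0.2, -0.6, -0.5]
opening: -0.0001
```

{"api": "step_arm", "payload": {"increments": [0,0,4,0,0,0,0,0,4,0,0,0,0,0,0,0,0,0]}}

```text
t: 14.52
ee_pos: [0.4961, 0.0179, 0.036]
tool_rot: [-3.13, 0.267, -0.005]
force: [-0.3, -0.4, 0.9]
opening: -0.0005
```

```bash
python3 - <<'E'
from bench import *
from h import *
o=get_obs(); print(o['t'],o['ee_pos'],o['force'].round(2))
plan(o,[0.4982,0.0174,0.033],np.pi/2-0.17,n=1)
s=snapshot("wrist")
im=s["image"]; cv2.imwrite("pics/w17.png",cv2.resize(np.clip(im[150:300,240:400].astype(float)*1.8,0,255).astype(np.uint8),None,fx=4,fy=4,interpolation=cv2.INTER_CUBIC))
s=snapshot("scene"); 
im=np.clip(s["image"].astype(float)*1.7,0,255).astype(np.uint8)
cv2.imwrite("pics/s17.png",cv2.resize(im[150:260,250:380],None,fx=6,fy=6,interpolation=cv2.INTER_CUBIC))
E
```

```text
14.525 [0.49606577 0.01787867 0.03604601] [-0.35 -0.39  0.87]
dist 0.0037 ang 0.2 n 1
2.2, 0.1, 3.1, -0.0007, -0.0034, -0.0004
```

View pics/w17.png

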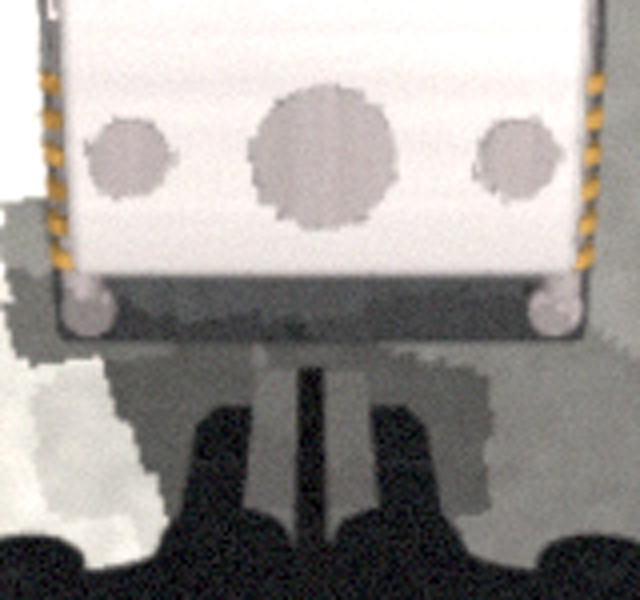

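View pics/s17.png

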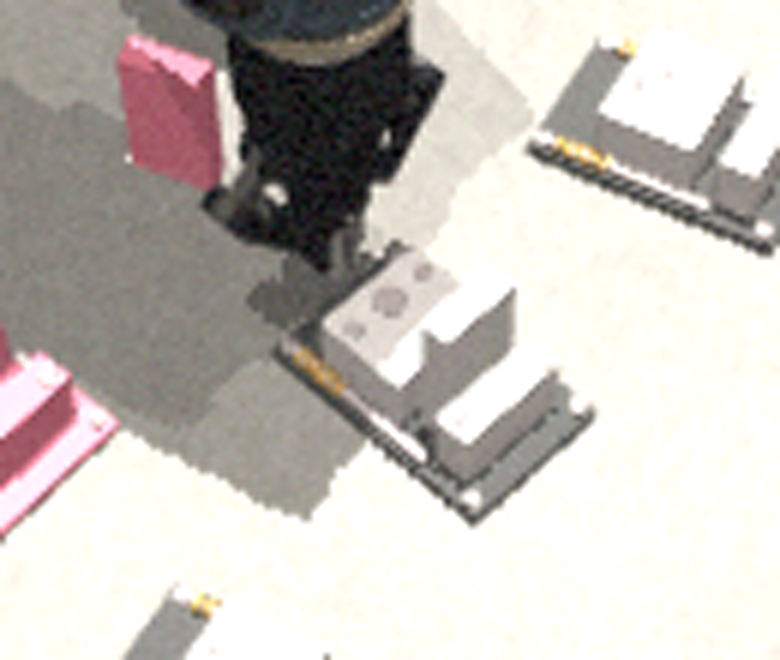

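{"api": "step_arm", "payload": {"increments": [-1,0,4,0,-0.003,0,0,0,0,0,0,0]}}

```text
t: 14.88
ee_pos: [0.4953, 0.018, 0.0321]
tool_rot: [-3.129, 0.267, -0.001]
force: [0.2, 0.5, -0.4]
opening: 0.0003
```

{"api": "step_arm", "payload": {"increments": [0,0,3,0,0,0,0,0,0,0,0,0]}}

```text
t: 15.12
ee_pos: [0.4953, 0.018, 0.0289]
tool_rot: [-3.13, 0.267, -0.001]
force: [-1.5, -0.8, -0.1]
opening: -0.0001
```

{"api": "step_arm", "payload": {"increments": [0,0,3,0,0,0,0,0,0,0,0,0]}}

```text
t: 15.38
ee_pos: [0.4953, 0.0181, 0.0257]
tool_rot: [-3.129, 0.267, -0.001]
force: [0.4, -0.3, -0.6]
opening: 0.0002
```

{"api": "step_arm", "payload": {"increments": [0,0,3,0,0,0,0,0,0,0,0,0]}}

```text
t: 15.62
ee_pos: [0.4953, 0.0181, 0.0224]
tool_rot: [-3.129, 0.267, -0.001]
force: [0.4, -0.9, -0.2]
opening: 0.0001
```

```bash
python3 - <<'E'
from bench import *
from h import *
s=snapshot("wrist")
im=s["image"]; cv2.imwrite("pics/w18.png",cv2.resize(np.clip(im[150:300,240:400].astype(float)*1.8,0,255).astype(np.uint8),None,fx=4,fy=4,interpolation=cv2.INTER_CUBIC))
s=snapshot("scene"); 
im=np.clip(s["image"].astype(float)*2.2,0,255).astype(np.uint8)
cv2.imwrite("pics/s18.png",cv2.resize(im[170:240,270:350],None,fx=9,fy=9,interpolation=cv2.INTER_CUBIC))
E
```

```text
(no output)
```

View pics/w18.png

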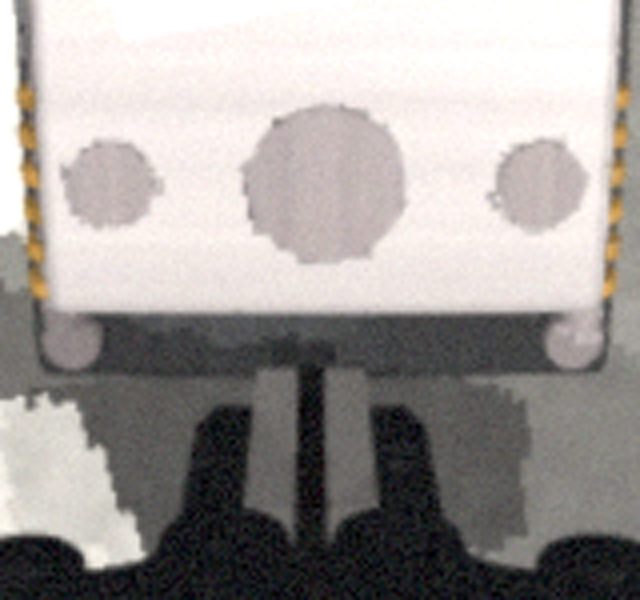

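View pics/s18.png

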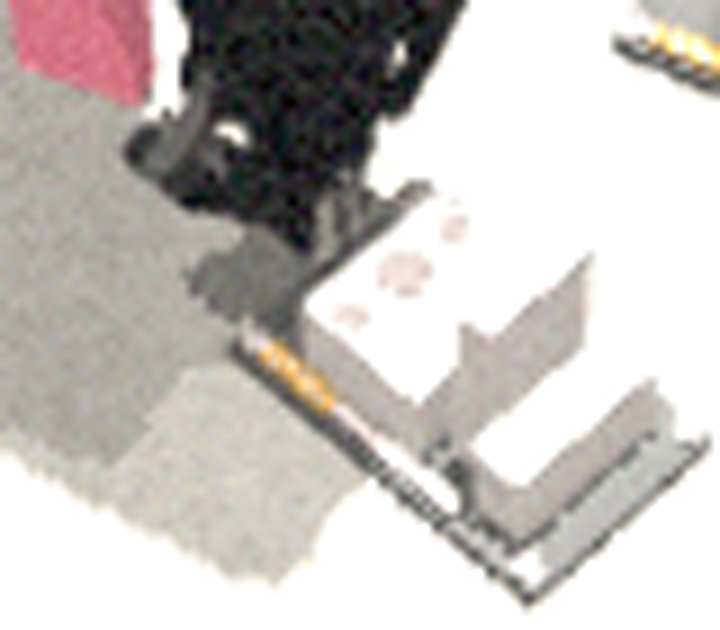

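The tips are lower now, at (311,365) in the crop, behind the plate and above the base edge. Pushing forward from here.

{"api": "step_arm", "payload": {"increments": [8,0,0,0,0,0,0,0,0,0,0,0]}}

```text
t: 15.98
ee_pos: [0.5042, 0.0166, 0.0229]
tool_rot: [-3.129, 0.267, -0.003]
force: [0.3, -0.6, 0.7]
opening: -0.0001
```

{"api": "step_arm", "payload": {"increments": [4,0,0,0,0,0,0,0,0,0,0,0]}}

```text
t: 16.23
ee_pos: [0.5084, 0.0158, 0.0228]
tool_rot: [-3.129, 0.267, -0.002]
force: [0.5, -0.3, -0.2]
opening: -0.0002
```

{"api": "step_arm", "payload": {"increments": [2,0,0,0,0,0,0,0,0,0,0,0]}}

```text
t: 16.48
ee_pos: [0.5098, 0.0156, 0.0227]
tool_rot: [-3.129, 0.267, 0.0]
force: [-2.3, 0.9, 2.4]
opening: -0.0001
```

{"api": "step_arm", "payload": {"increments": [2,0,0,0,0,0,0,0,0,0,0,0]}}

```text
t: 16.73
ee_pos: [0.5114, 0.0153, 0.0226]
tool_rot: [-3.129, 0.267, 0.002]
force: [-3.1, 1.3, 1.3]
opening: 0.0001
```

{"api": "step_arm", "payload": {"increments": [2,0,0,0,0,0,0,0,0,0,0,0]}}

```text
t: 16.98
ee_pos: [0.5132, 0.015, 0.0225]
tool_rot: [-3.129, 0.267, 0.003]
force: [-3.2, 1.5, 1.8]
opening: -0.0001
```

{"api": "step_arm", "payload": {"increments": [1.5,0,0,0,0,0,0,0,0,0,0,0]}}

```text
t: 17.23
ee_pos: [0.5146, 0.0148, 0.0225]
tool_rot: [-3.129, 0.267, 0.004]
force: [-2.8, 1.2, 2.2]
opening: -0.0001
```

{"api": "step_arm", "payload": {"increments": [1,0,0,0,0,0,0,0,0,0,0,0]}}

```text
t: 17.48
ee_pos: [0.5145, 0.0148, 0.0224]
tool_rot: [-3.129, 0.267, 0.008]
force: [-2.8, 0.7, 2.1]
opening: 0.0005
```

{"api": "step_arm", "payload": {"increments": [2,0,0,0,0,0,0,0,0,0,0,0]}}

```text
t: 17.73
ee_pos: [0.5143, 0.0147, 0.0221]
tool_rot: [-3.129, 0.267, 0.016]
force: [-3.3, 0.1, 2.8]
opening: 0.0002
```

```bash
python3 - <<'E'
from bench import *
from h import *
F=[]
for i in range(3):
    s=snapshot("wrist"); F.append(get_obs()['force'])
o=get_obs(); print(o['t'],o['ee_pos'],np.mean(F,0).round(2))
im=s["image"]; cv2.imwrite("pics/w19.png",cv2.resize(np.clip(im[20:280,220:420].astype(float)*1.5,0,255).astype(np.uint8),None,fx=2.3,fy=2.3,interpolation=cv2.INTER_CUBIC))
plan(o,o['ee_pos'],np.pi/2-.17)
E
```

```text
17.875 [0.51447237 0.01470967 0.02212882] [-3.91  0.92  2.22]
dist 0.0 ang 0.6 n 1
0.0, 0.0, 0.0, -0.0000, 0.0098, -0.0003
```

View pics/w19.png

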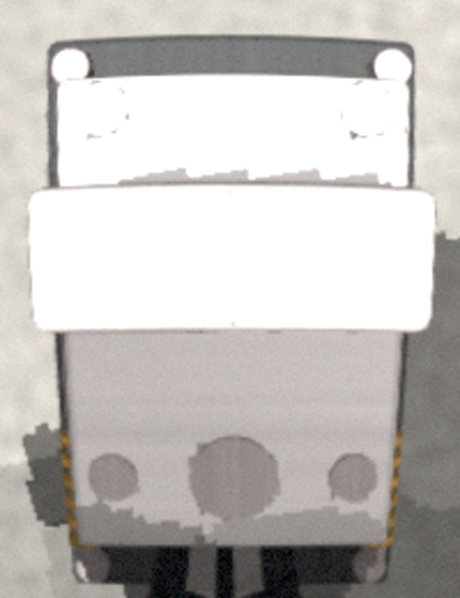

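Plate is against the spacer and the gap is closed. The trailing zero rows reset the target and release the push, so I'll end on push rows.

{"api": "step_arm", "payload": {"increments": [3,0,0,0,0.01,0]}}

```text
t: 18.0
ee_pos: [0.5146, 0.0146, 0.0216]
tool_rot: [-3.13, 0.267, 0.01]
force: [-24.4, 4.6, 16.8]
opening: 0.0002
```

{"api": "step_arm", "payload": {"increments": [4,0,0,0,0.01,0]}}

```text
t: 18.12
ee_pos: [0.5146, 0.0145, 0.021]
tool_rot: [3.13, -0.267, -0.009]
force: [-24.4, 5.1, 16.9]
opening: -0.0001
```

{"api": "step_arm", "payload": {"increments": [1,0,-0.5,0,0.004,0]}}

```text
t: 18.25
ee_pos: [0.5144, 0.0145, 0.021]
tool_rot: [3.129, -0.267, -0.007]
force: [-2.9, 1.8, -2.1]
opening: 0.0001
```

{"api": "step_arm", "payload": {"increments": [2,0,-0.3,0,0.005,0]}}

```text
t: 18.38
ee_pos: [0.5146, 0.0145, 0.0209]
tool_rot: [3.129, -0.267, -0.006]
force: [-14.1, 2.8, 10.2]
opening: 0.0001
```

```bash
python3 - <<'E'
from bench import *
from h import *
F=[]
for i in range(4):
    s=snapshot("wrist"); F.append(get_obs()['force'])
o=get_obs(); print(o['t'],o['ee_pos'],np.round(F,1).tolist())
E
```

```text
18.575 [0.51454113 0.01449735 0.02093312] [[-12.3, 2.2, 6.8], [-11.5, 2.5, 6.9], [-12.2, 3.1, 6.1], [-10.0, 2.7, 6.8]]
```

It's steady at about 11–12 N on the plate. Last check before handing in.

```bash
python3 - <<'E'
from bench import *
from h import *
s=snapshot("wrist"); o=get_obs(); print(o['t'],o['force'].round(1))
h=(0.5623,0.0064,-0.17); k=3; win=(220,20,420,280)
im=cv2.resize(np.clip(s["image"][win[1]:win[3],win[0]:win[2]].astype(float)*1.0,0,255).astype(np.uint8),None,fx=k,fy=k,interpolation=cv2.INTER_CUBIC)
c,sn=np.cos(h[2]),np.sin(h[2])
for b,col in ((HEAD(-11)[2],(0,255,255)),(HEAD()[1],(255,200,0)),(box(14,30,-22,22,8,88),(0,0,255))):
    w=b.copy(); w[:,0]=h[0]+c*b[:,0]-sn*b[:,1]; w[:,1]=h[1]+sn*b[:,0]+c*b[:,1]
    q=(proj(s,w,True)+.5-np.array(win[:2]))*k
    for i in range(8):
        for j in range(i+1,8):
            if bin(i^j).count("1")==1: cv2.line(im,tuple(q[i].astype(int)),tuple(q[j].astype(int)),col,1)
cv2.imwrite("pics/ov20.png",cv2.resize(im,None,fx=.75,fy=.75))
s=snapshot("scene"); cv2.imwrite("pics/s20.png",cv2.resize(s["image"][150:260,250:380],None,fx=6,fy=6-.5,interpolation=cv2.INTER_CUBIC))
E
```

```text
18.625 [-12.1   2.9   8. ]
```

View pics/ov20.png

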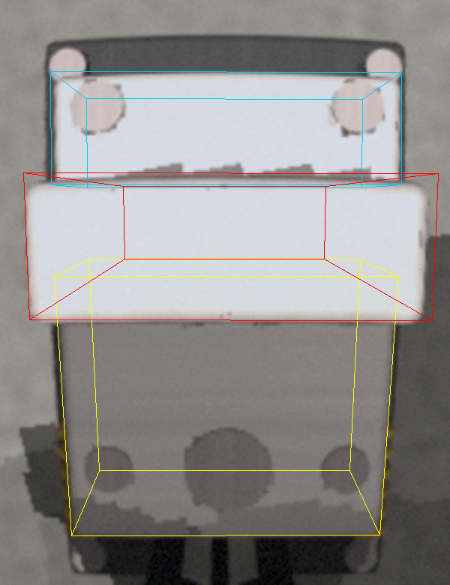

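View pics/s20.png

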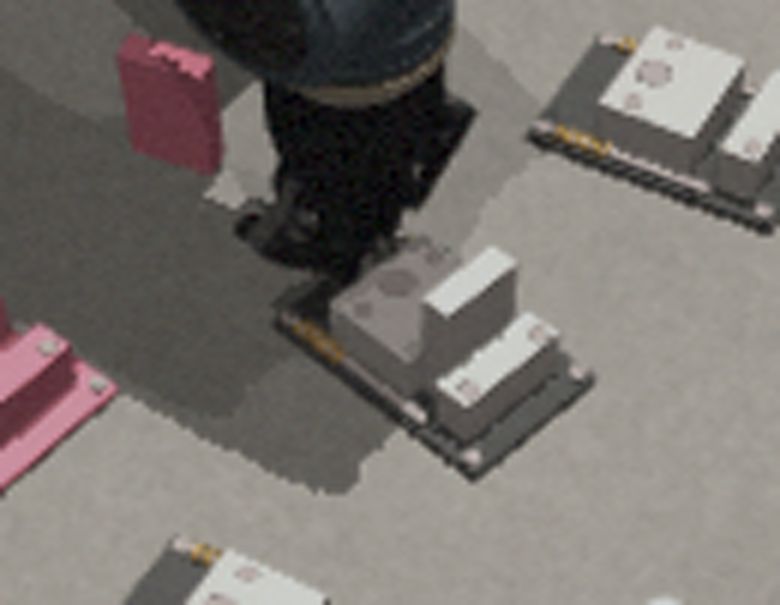

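The plate outline at x = -11 mm and the pinched-spacer outline both match the image. The force is steady, so I'm handing in.

```bash
python3 - <<'E'
from bench import *
print(close_job()); o=get_obs(); print(o['t'],o['force'].round(1),o['ee_pos'])
E
```

```text
the job is handed in; nothing more can be done
None
the job is handed in; nothing more can be done
```

The spacer is seated in the wide gap of head 2 (the middle one), and I handed the job in with the closed fingertips still pressing the plate. No verdict was reported.

**Last checks before hand-in (about 18.6 s):**
- **Push:** the wrist read about 12 N horizontally and steady. There was also about 7–8 N vertically, probably friction on the plate face.
- **Plate and spacer:** in the wrist picture the plate matched its outline at x = -11 mm. The spacer matched an outline flush to the fence, square and midway along the gap.
- **Spacer contact:** the fingers were clear of the spacer.
- **Other items:** heads 1 and 3, the bystanders and the pink look-alikes looked undisturbed in the wrist and scene views. I did not measure them.

**What went wrong or disagreed on the way:**
- **First insertion:** the spacer touched down on head 2's fence top with about 11 N, because its bevelled edges threw off my position fit. I lifted it, moved it back about 4 mm, and it then went down freely.
- **Fingertip reach:** the closed fingertips reach much less far past the tool point than the stated 25 mm. My first approach passed over the plate without touching it, so I went lower and tried again.
- **Push force:** it peaked briefly at about 25 N before I reduced it.

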